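# Seat a bare bottle against the flip stop of the label jig

### The job

Get the bare bottle ready for its label: flip the red stop of the label jig all the way down across the bottle's path, then slide the lying bottle along the jig so that its side is flush against the fence and its base is pressed home against the stop's screw head. Feel it come up against the stop, keep a light but definite push on it for about a second, and let go; do not shove the clamped stop along the fence, leave the bottle seated, and leave the other things on the table alone.

Things in the scene. Friction and masses are not known exactly. Their poses are not given: they have to be found in the camera images.
- jig: label jig fixed to the table: plywood base 165 x 320 x 12 mm, aluminium fence along its far long side. Origin: table height, under its middle; z up, y along the fence, x square to the fence and towards it. Base: x -85 to +80 mm, y -150 to +170 mm, top 12 mm above the table. Fence: working face x = +45 mm, 20 mm thick, top 66 mm above the table, as long as the base
- flag (a joint): angle of the red flip stop on its hinge on top of the fence near the jig's -y end: 0 = all the way down on its rest, blade across the bottle's path; 1.57 = arm straight up; 2.2 = most, leaning back behind the fence. A stiff hinge, 0.11 N m (1 to 2 N at the grip): it stays at any angle where it is left
- flag_hinge (a point): middle of the flip stop's arm on the hinge line, which runs along jig y at jig x = +55 mm, 86 mm above the table. The arm is a bar 16 mm wide (along y) and 12 mm thick, 90 mm from here to the grip; stop down, it lies level and points to jig -x, over the base; raised, it swings up and back
- flag_grip (a point): middle of the black ribbed grip at the free end of the flip stop's arm, 90 mm from the hinge line; the grip is 34 mm long, 18 mm wide (along the hinge), 14 mm thick. With the stop down it is at jig x = -35 mm, 86 mm above the table, 12 mm to the -y side of the blade's front. The stop is held on the fence by a thumb screw, which can slip: a push of 5 to 10 N seats a bottle, over 15 N spoils the setting
- stop_face (a point): point on the +y front of the stop's red blade as it lies when down (does not swing along); axes as the jig's. Blade: 8 mm thick, then at jig x -20 to +38 mm, 16 to 90 mm high. From here a stop screw stands out to +y: its round steel head (screw_head), 18 mm across, is what a flush bottle's base meets in its middle. The head's end is 6 to 20 mm in front of the blade, set anew each time and not measured
- bottle_base (a point): centre of the flat base (87 x 50 mm) of the bare cream bottle, 202 mm long, 0.35 to 0.65 kg, lying on its broad side on the jig, base towards the stop, cap to jig +y. Axes: z from base to cap, y across the 87 mm width, x up. The body's straight part is 142 mm long; with its side flush on the fence the axis is 43.7 mm from the fence's face, 37 mm above the table
- bottle_cap (a point): centre of the bottle's round black cap, 37 mm diameter, 31 mm long, on the bottle's axis 187 mm from its base; it can be gripped across from above or pushed on its flat end, 202 mm from the base. The shoulder before it (143 to 171 mm from the base) is 64 mm wide and 40 mm thick
- roll_centre (a point): centre of a small roll of labels standing left of the work, 68 mm diameter, 60 mm high; not to be moved
- stamp: red and black date stamp, 36 x 48 x 68 mm, behind the work; origin under its middle; not to be moved
- brush: flat glue brush, 38 x 148 x 10 mm, lying to the right of the work; origin under its middle; not to be moved

How it is judged:
By the outcome, as a careful person would: the job done as asked, in the order asked, and still so for the second after the job is handed in, with the robot touching nothing.
It also fails if it takes over 72 s, if anything falls off the work surface, if the arm or the gripper's body presses on something with over 40 N, if the wrist force passes 120 N, or if a joint passes its speed limit or range.

### The arm

A 7-joint arm with a two-finger parallel gripper is mounted at the origin on a cart in front of the work surface, level with it; the furniture and walls round the work are solid. World frame = base frame: x ahead of the robot, y to its left, z up, the work surface at z = 0. Lengths are in m, angles in rad, forces in N, time in s.
With the tool pointing down it reaches from about 0.425 to 0.925 m from the base axis. Payload 6.8 kg.
Tool frame: the origin (TCP) lies at the very end of the fingers, on their centre line; the grasp point (between the pads) lies 19 mm behind it (grip_point_offset is the z of the grasp point in the tool frame, in m); z points along the fingers, y is the direction in which the jaws open and shut (so a half turn about z gives the same grasp; the last joint's range is limited). The gripper opens to 85 mm and grips with 20 to 120 N. Pads are 22 mm wide; open, the fingers measure 114 mm over their backs; the gripper's body (76 mm by 85 mm) begins 54 mm behind the grasp point. The pads swing forward as they close: fully open they stand 13 mm farther back than shut.
Start: joints at [1.11, 0.477, 0.022, 1.555, -0.011, 1.109, -0.083], TCP at [0.233, -0.633, 0.231] pointing down, gripper open.
Joint ranges: [-2.96, 2.96], [-0.34, 2.1], [-1.41, 1.46], [0.24, 2.44], [-1.37, 4.51], [0.17, 1.92], [-2.96, 2.96]. Speed limits (rad/s): [2.39, 2.39, 3.14, 3.14, 3.14, 3.14, 3.14].

### API

Orientations are given as a unit quaternion [x, y, z, w].
In Python, from workcell import * gives the robot as it stands.
- The arm moves only by the tool carry_out, never from a script. Its argument "steps" is a list of rows, each an object of numbers: "gripper": the opening, from 0 (shut) to 1 (fully open); "x", "y", "z": the shift along the tool's x, y, z in mm; "wx", "wy", "wz": the turn, a rotation vector about the tool's x, y, z in degrees. In form: [{"gripper": .., "x": .., "y": .., "z": .., "wx": .., "wy": .., "wz": ..}, ...]. A call has 1 to 10 rows; each row shifts and turns the commanded pose from where the row before left it, along the tool's axes as they then stand; what a row does not reach is not made up. A row lasts 1/12 s, in which the tool goes at most 41.7 mm and 7.16 degrees, less where a joint would pass 70% of its speed; a pose out of reach is approached as far as the arm can. A call with a gripper value outside its range is refused whole. The fingers move at their own pace and stop on an object; the grip force is fixed at half the most. Time passes only in rows, so rows that do not move let the fingers close. It gives the time, the measured TCP pose, the force and the opening at its end, in the units of the state.
- read_state(): the state, without advancing time (a new reading comes with each control period).
- read_camera(name): name is "scene" or "top" or "wrist"; returns a dict with "image" (420x560x3 uint8, red, green, blue), "vertical_fov" (degrees; the focal length in pixels is half the picture's height over the tangent of half this angle, whatever the lens; pixels are square), "cx", "cy" (the principal point, pixels), "cam_to_world" (4x4, takes a point from camera to world coordinates); the wrist camera has in their place "tool_from_camera" (4x4, takes a point from camera to tool coordinates, whose origin is the TCP and whose axes are the flange's). Camera axes: x right, y down, z forward; pixel columns grow to the right and rows downward; lengths in m; the calibration is good to about 2 mm. The wrist camera is an equidistant fisheye: a pixel r from the principal point sees the ray r / f radians off the axis. A picture is of the moment at which its call begins: read the wrist's pose just before it. There is no depth.
- hand_in(): hands the job in, once; it reports no verdict.
Trained networks look in a picture, given as the dict that the camera call returned (one of the last four; its "shot" number tells which), for a name from the list of things; names that differ only in an ending like _2 or _b are one class to them, and where a whole thing is asked for, a point or a joint stands for the part that bears it (a point fixed in the world has none). Each returns a list of dicts, best first, with "score" (0 to 1); they miss things now and then, are a little off and sometimes report something else, mostly with a low value. They report only what shows in the picture. A call takes as long as a camera call.
- recognise(target, picture): "box" ([left, top, width, height] in pixels, round what is visible of it).
The state is a dict: "time": time; "joint_pos": joint angles; "qvel": joint speeds; "effort": joint torques, N m; "tcp_pos": TCP position; "ee_rot": TCP orientation; "contact_force": force on the tool from outside, world axes, zero at the start; "torque": the same for the moment, N m; "gripper_width": opening from 0.0 (shut) to 1.0 (fully open).
Only numpy, scipy, OpenCV 4.12 (cv2) and the standard library are available. Lean on these libraries where they do the work, as an engineer would, in place of code of your own. Each camera call takes 0.05 s, during which the arm holds its last target.

## Working session

There is one attempt and no reset: what is moved stays moved. The work goes in short steps, Python scripts to look and compute and a tool call to move; the robot and the scene stay as the last step left them, time stands still between calls to the robot, and variables do not carry over. Pictures are saved under pics/ and viewed, and the job is handed in when it is done.

Besides the shell and the picture viewer there is one more tool, called after "Emit:" as name(argument=value, ...), one argument or row to a line, values as JSON. carry_out: Moves the arm, as the interface text tells. Its arguments: {"type":"object","properties":{"steps":{"type":"array","items":{"type":"object","properties":{"gripper":{"type":"number"},"x":{"type":"number"},"y":{"type":"number"},"z":{"type":"number"},"wx":{"type":"number"},"wy":{"type":"number"},"wz":{"type":"number"}}}}},"required":["steps"]}

```bash
mkdir -p pics; ls; cat > h.py <<'E'
from workcell import *
import numpy as np, cv2
from scipy.spatial.transform import Rotation as R
def shot(name,fn):
    s=read_state(); p=read_camera(name); cv2.imwrite('pics/'+fn,cv2.cvtColor(p['image'],cv2.COLOR_RGB2BGR)); return s,p
def ray(p,u,v):
    f=210/np.tan(np.radians(p['vertical_fov'])/2); M=np.array(p['cam_to_world'])
    d=M[:3,:3]@np.array([(u-p['cx'])/f,(v-p['cy'])/f,1]); return M[:3,3],d
def onz(p,u,v,z):
    o,d=ray(p,u,v); return o+d*(z-o[2])/d[2]
def proj(p,X):
    f=210/np.tan(np.radians(p['vertical_fov'])/2); M=np.array(p['cam_to_world'])
    c=M[:3,:3].T@(np.array(X)-M[:3,3]); return np.array([p['cx']+f*c[0]/c[2],p['cy']+f*c[1]/c[2]])
E
python3 - <<'E'
from h import *
for n in ['scene','top']:
    s,p=shot(n,n+'0.png')
    print(n,p['vertical_fov'],p['cx'],p['cy'],np.round(p['cam_to_world'],3).tolist())
    for t in ['jig','flag','flag_hinge','flag_grip','bottle_base','bottle_cap','roll_centre','stamp','brush']:
        r=recognise(t,p)
        print(t,[(np.round(x['box']).tolist(),round(x['score'],2)) for x in r[:2]])
print({k:np.round(v,3).tolist() for k,v in s.items()})
E
```

```text
pics
scene 53.54151815117749 280.51632066439856 210.66545146664458 [[0.825, -0.404, 0.394, 0.226], [-0.564, -0.566, 0.601, -0.565], [-0.02, -0.718, -0.695, 0.762], [0.0, 0.0, 0.0, 1.0]]
jig [([207.0, 202.0, 125.0, 138.0], 0.73), ([230.0, 138.0, 28.0, 34.0], 0.58)]
flag [([281.0, 231.0, 51.0, 46.0], 0.81)]
flag_hinge [([279.0, 229.0, 55.0, 46.0], 0.68), ([226.0, 210.0, 51.0, 75.0], 0.19)]
flag_grip [([278.0, 236.0, 56.0, 40.0], 0.77), ([225.0, 212.0, 51.0, 72.0], 0.52)]
bottle_base [([227.0, 212.0, 47.0, 74.0], 0.81)]
bottle_cap [([224.0, 209.0, 54.0, 73.0], 0.89)]
roll_centre [([233.0, 138.0, 22.0, 32.0], 0.72)]
stamp [([328.0, 198.0, 21.0, 31.0], 0.66)]
brush [([343.0, 302.0, 68.0, 31.0], 0.71)]
top 54.41487732833781 284.0860265940655 209.26699275221495 [[-0.02, -0.989, 0.145, 0.445], [-1.0, 0.017, -0.022, 0.032], [0.02, -0.146, -0.989, 1.153], [0.0, 0.0, 0.0, 1.0]]
jig [([244.0, 206.0, 123.0, 76.0], 0.83)]
flag [([341.0, 204.0, 19.0, 44.0], 0.66)]
flag_hinge [([341.0, 206.0, 21.0, 43.0], 0.54)]
flag_grip [([342.0, 207.0, 18.0, 43.0], 0.85), ([246.0, 229.0, 75.0, 41.0], 0.71)]
bottle_base [([245.0, 226.0, 74.0, 45.0], 0.78)]
bottle_cap [([243.0, 230.0, 83.0, 38.0], 0.64)]
roll_centre [([152.0, 171.0, 30.0, 25.0], 0.81)]
stamp [([285.0, 153.0, 18.0, 17.0], 0.81)]
brush [([377.0, 179.0, 19.0, 46.0], 0.8), ([286.0, 150.0, 17.0, 21.0], 0.27)]
{'time': 0.5, 'joint_pos': [1.11, 0.477, 0.022, 1.555, -0.011, 1.109, -0.083], 'qvel': [0.0, -0.001, 0.001, 0.0, -0.001, 0.002, -0.001], 'effort': [-0.001, -59.581, 1.605, -28.129, 0.012, 0.003, -0.0], 'tcp_pos': [0.233, -0.633, 0.231], 'ee_rot': [0.984, 0.176, -0.0, -0.0], 'contact_force': [-0.725, -0.419, 0.673], 'torque': [0.033, 0.036, -0.031], 'gripper_width': 1.005}
```

```bash
python3 - <<'E'
import cv2
a=cv2.imread('pics/scene0.png')[120:360,160:440]; cv2.imwrite('pics/s0c.png',cv2.resize(a,None,fx=2.8,fy=2.5,interpolation=2)[:600,:800])
a=cv2.imread('pics/top0.png')[140:300,140:410]; cv2.imwrite('pics/t0c.png',cv2.resize(a,None,fx=2.9,fy=2.9,interpolation=2))
E
```

```text
(no output)
```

View pics/s0c.png

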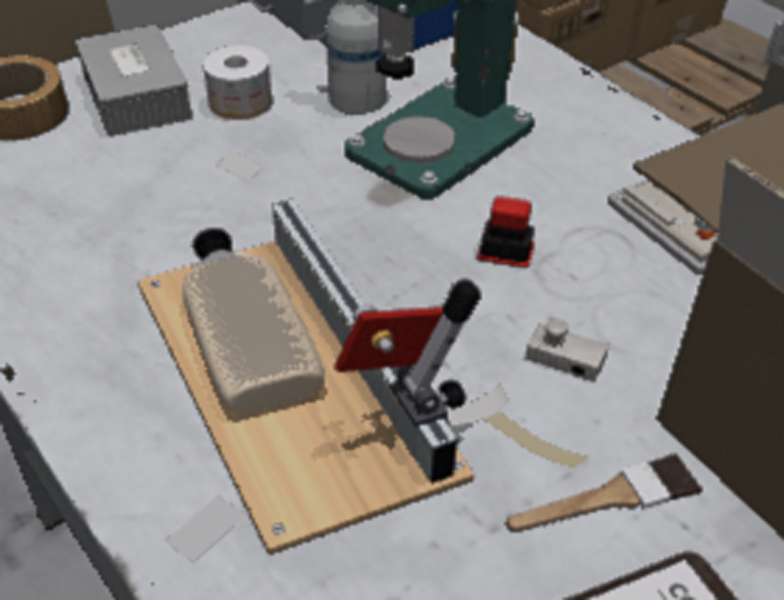

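View pics/t0c.png

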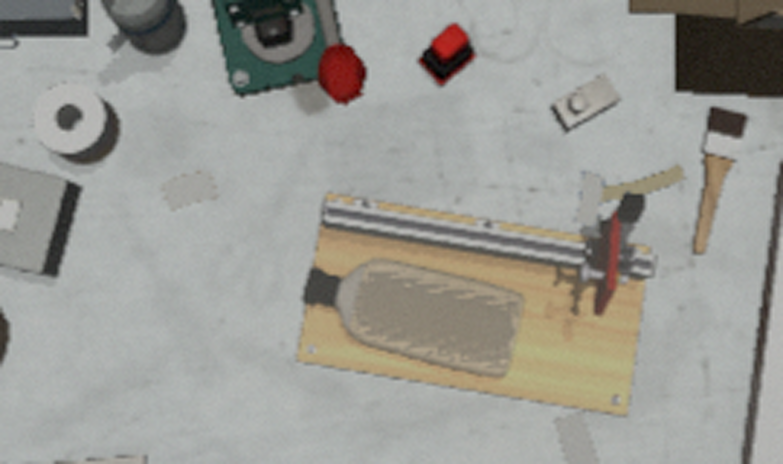

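```bash
cat > fit.py <<'E'
from h import *
from scipy.optimize import least_squares
s,T=shot('top','t1.png'); _,S=shot('scene','s1.png')
t=lambda u,v:(140+u/2.9,140+v/2.9)
c=lambda u,v:(160+u/2.8,120+v/2.5)
obs=[(T,t(326,193),(80,170,12)),(T,t(653,247),(80,-150,12)),(T,t(628,414),(-85,-150,12)),(T,t(297,361),(-85,170,12)),
(S,c(138,285),(-85,170,12)),(S,c(270,547),(-85,-150,12)),(S,c(472,470),(80,-150,12)),(S,c(274,205),(45,170,66))]
def W(q,X):
    a=q[2]; x,y,z=np.array(X)/1000; return np.array([q[0]+np.cos(a)*x-np.sin(a)*y,q[1]+np.sin(a)*x+np.cos(a)*y,z])
def res(q): return np.concatenate([proj(p,W(q,X))-np.array(uv) for p,uv,X in obs])
r=least_squares(res,[0.45,0,0]); q=r.x
if __name__=='__main__':
    print('jig',q,np.degrees(q[2])); print(np.round(res(q).reshape(-1,2),1).tolist())
    def toj(P): a=q[2]; d=P[:2]-q[:2]; return np.round([1000*(np.cos(a)*d[0]+np.sin(a)*d[1]),1000*(-np.sin(a)*d[0]+np.cos(a)*d[1])],1)
    print('base L/R top edge@z62', [toj(onz(T,*t(*k),.058)) for k in [(523,296),(505,377)]])
    print('capend', [toj(onz(T,*t(*k),.037)) for k in [(308,268),(304,303),(322,286)]])
    print('shoulder L/R', [toj(onz(T,*t(*k),.037)) for k in [(370,258),(340,312)]])
    # grip angle for given y0
    for nm,p,uv in [('T',T,t(631,207)),('S',S,c(463,299))]:
        def g(v): return proj(p,W(q,(55-90*np.cos(v[0]),v[1],86+90*np.sin(v[0]))))-uv
        k=least_squares(g,[1.8,-110]); print(nm,k.x,k.cost)
E
python3 fit.py
```

```text
jig [ 0.51537899 -0.05849287 -0.18101179] -10.371211415802868
[[0.3, -1.0], [-0.5, -1.3], [0.2, -0.3], [0.1, -0.7], [-1.0, -2.0], [-0.7, 1.4], [1.2, 1.8], [-2.0, -1.2]]
base L/R top edge@z62 [array([  5.2, -29.6]), array([-70.8, -24.2])]
capend [array([  0.3, 172.8]), array([-32.8, 170.7]), array([-14.3, 156.8])]
shoulder L/R [array([ 19.1, 116.7]), array([-35.7, 136. ])]
T [  1.9042796  -97.42504389] 2.6312518350083777e-21
S [  1.96668784 -94.83339627] 6.866245319043687e-27
```

```bash
cat >> h.py <<'E'
Q=np.array([0.5154,-0.0585,-0.1810])
def j2w(x,y,z):
    a=Q[2]; x,y,z=x/1000,y/1000,z/1000; return np.array([Q[0]+np.cos(a)*x-np.sin(a)*y,Q[1]+np.sin(a)*x+np.cos(a)*y,z])
def w2j(P):
    a=Q[2]; d=np.array(P)[:2]-Q[:2]; return np.array([1000*(np.cos(a)*d[0]+np.sin(a)*d[1]),1000*(-np.sin(a)*d[0]+np.cos(a)*d[1]),1000*P[2]])
def st():
    s=read_state(); Rm=R.from_quat(s['ee_rot']).as_matrix(); a=Q[2]
    f=np.array(s['contact_force']); fj=[np.cos(a)*f[0]+np.sin(a)*f[1],-np.sin(a)*f[0]+np.cos(a)*f[1],f[2]]
    print('t',round(s['time'],2),'tcp jig',np.round(w2j(s['tcp_pos']),1),'F jig',np.round(fj,1),'yaw-jig',round(np.degrees(np.arctan2(Rm[1,0],Rm[0,0])-a),1),'g',round(s['gripper_width'],2)); return s
def delta(xj,Rw=None):
    s=read_state(); Rm=R.from_quat(s['ee_rot']).as_matrix(); d=j2w(*xj)-np.array(s['tcp_pos'])
    print('tool mm',np.round(1000*Rm.T@d,1)); return d
E
python3 - <<'E'
from h import *
s=st(); delta((-60,-200,260)); print(j2w(-60,-200,260), j2w(120,-96,150))
p=read_camera('scene'); 
print('box corner',onz(p,160+660/2.8,120+420/2.5,0), w2j(onz(p,160+660/2.8,120+420/2.5,0)))
print('device',w2j(onz(p,160+570/2.8,120+340/2.5,0.03)),'stamp',w2j(onz(p,160+505/2.8,120+250/2.5,0.0)),'brush',w2j(onz(p,160+600/2.8,120+500/2.5,0.0)))
E
```

```text
t 1.1 tcp jig [-174.  -616.3  231.3] F jig [-0.6 -0.3 -0.8] yaw-jig 30.6 g 1.0
tool mm [ 310.  -300.4  -28.7]
[ 0.42037748 -0.24443203  0.26      ] [ 0.61615842 -0.17453336  0.15      ]
box corner [ 0.72570702 -0.25506858  0.        ] [ 242.25644441 -155.49940432    0.        ]
device [210.6266298  -68.22076271  30.        ] stamp [237.38191073  78.30170102   0.        ] brush [ 155.81305151 -203.21023771    0.        ]
```

Emit:
carry_out(
  steps=[
    {"gripper":1,"x":15,"y":-15,"z":-3},
    {"gripper":1,"x":25,"y":-24,"z":-3},
    {"gripper":1,"x":30,"y":-29,"z":-3},
    {"gripper":1,"x":30,"y":-29,"z":-3},
    {"gripper":1,"x":30,"y":-29,"z":-3},
    {"gripper":1,"x":30,"y":-29,"z":-3},
    {"gripper":1,"x":30,"y":-29,"z":-3},
    {"gripper":1,"x":30,"y":-29,"z":-3},
    {"gripper":1,"x":30,"y":-29,"z":-3},
    {"gripper":1,"x":30,"y":-29,"z":-2},
  ],
)

```text
invalid input at $.steps[0]: expected keys gripper, x, y, z, wx, wy, wz
```

Emit:
carry_out(
  steps=[
    {"gripper":0,"x":15,"y":-15,"wz":5},
    {"gripper":0,"x":8,"y":-6,"wz":5},
    {"gripper":0,"wz":5},
    {"gripper":0,"wz":5},
    {"gripper":0,"wz":5},
    {"gripper":0,"wz":5.6},
    {"gripper":0},
    {"gripper":0},
  ],
)

```text
invalid input at $.steps[0]: expected keys gripper, x, y, z, wx, wy, wz
```

```bash
python3 - <<'E'
from h import *
st();delta((125,-96,260)); _,p=shot('wrist','w1.png')
print(p['vertical_fov'],p['cx'],p['cy'],np.round(p['tool_from_camera'],3).tolist())
for t in ['flag_grip','flag_hinge']: print(recognise(t,p)[:2])
E
```

```text
t 1.15 tcp jig [-174.  -616.4  231.3] F jig [-1.  -0.1  0.1] yaw-jig 30.6 g 1.0
tool mm [ 522.2 -295.8  -28.6]
65.70646984690485 277.0048428972843 211.675129271678 [[0.0, -0.945, -0.326, 0.084], [1.0, -0.0, 0.0, 0.0], [-0.0, -0.326, 0.945, -0.142], [0.0, 0.0, 0.0, 1.0]]
[]
[]
```

View pics/w1.png

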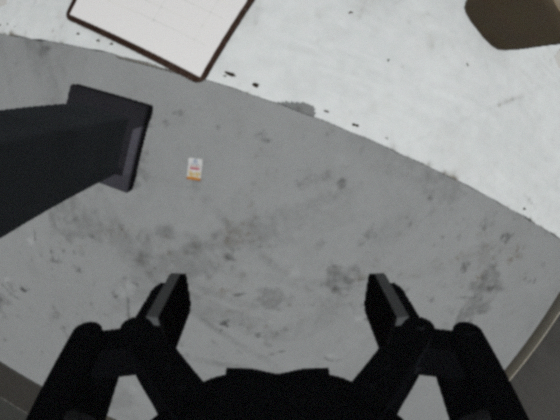

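Every row needs all seven keys. The picture shows only the table's front edge, since nothing has moved yet.

Emit:
carry_out(
  steps=[
    {"gripper":1,"x":15,"y":-15,"z":-3,"wx":0,"wy":0,"wz":0},
    {"gripper":1,"x":25,"y":-24,"z":-3,"wx":0,"wy":0,"wz":0},
    {"gripper":1,"x":30,"y":-29,"z":-3,"wx":0,"wy":0,"wz":0},
    {"gripper":1,"x":30,"y":-29,"z":-3,"wx":0,"wy":0,"wz":0},
    {"gripper":1,"x":30,"y":-29,"z":-3,"wx":0,"wy":0,"wz":0},
    {"gripper":1,"x":30,"y":-29,"z":-3,"wx":0,"wy":0,"wz":0},
    {"gripper":1,"x":30,"y":-29,"z":-3,"wx":0,"wy":0,"wz":0},
    {"gripper":1,"x":30,"y":-29,"z":-3,"wx":0,"wy":0,"wz":0},
    {"gripper":1,"x":30,"y":-29,"z":-3,"wx":0,"wy":0,"wz":0},
    {"gripper":1,"x":30,"y":-29,"z":-2,"wx":0,"wy":0,"wz":0},
  ],
)

```text
time: 2.13
tcp_pos: [0.4024, -0.2818, 0.2609]
ee_rot: [0.985, 0.175, 0.0, 0.001]
contact_force: [1.1, -0.4, -0.1]
gripper_width: 0.999
```

Emit:
carry_out(
  steps=[
    {"gripper":0,"x":15,"y":-15,"z":0,"wx":0,"wy":0,"wz":5},
    {"gripper":0,"x":8,"y":-6,"z":0,"wx":0,"wy":0,"wz":5},
    {"gripper":0,"x":0,"y":0,"z":0,"wx":0,"wy":0,"wz":5},
    {"gripper":0,"x":0,"y":0,"z":0,"wx":0,"wy":0,"wz":5},
    {"gripper":0,"x":0,"y":0,"z":0,"wx":0,"wy":0,"wz":5},
    {"gripper":0,"x":0,"y":0,"z":0,"wx":0,"wy":0,"wz":5.6},
    {"gripper":0,"x":0,"y":0,"z":0,"wx":0,"wy":0,"wz":0},
    {"gripper":0,"x":0,"y":0,"z":0,"wx":0,"wy":0,"wz":0},
  ],
)

```text
time: 2.8
tcp_pos: [0.4169, -0.2564, 0.2603]
ee_rot: [0.996, -0.089, 0.0, 0.0]
contact_force: [0.1, -0.1, -0.5]
gripper_width: 0.001
```

```bash
python3 - <<'E'
from h import *
st();delta((125,-96,260)); _,p=shot('wrist','w2.png')
for t in ['flag_grip','flag_hinge']: print(recognise(t,p)[:2])
E
```

```text
t 2.8 tcp jig [ -61.3 -212.4  260.3] F jig [ 0.1 -0.1 -0.5] yaw-jig 0.1 g 0.0
tool mm [ 186.6 -115.9    0.3]
[{'box': [99.2, 12.2, 71.0, 126.9], 'score': 0.57}]
[{'box': [95.2, 13.4, 74.7, 127.7], 'score': 0.69}]
```

View pics/w2.png

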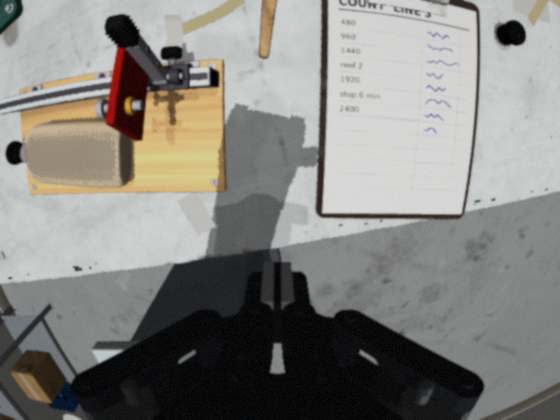

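The wrist picture shows the stop leaning back (grip about (121,30), hinge about (182,78)) with the bottle to its left. I'll refine the jig pose and flag with this view.

```bash
cat >> h.py <<'E'
def wproj(p,s,X):
    Rm=R.from_quat(s['ee_rot']).as_matrix(); t=Rm.T@(np.array(X)-np.array(s['tcp_pos'])); M=np.array(p['tool_from_camera'])
    c=M[:3,:3].T@(t-M[:3,3]); f=210/np.tan(np.radians(p['vertical_fov'])/2); th=np.arctan2(np.hypot(c[0],c[1]),c[2]); k=f*th/np.hypot(c[0],c[1])
    return np.array([p['cx']+k*c[0],p['cy']+k*c[1]])
E
python3 - <<'E'
import fit
from fit import *
s=read_state(); _,Wp=shot('wrist','w3.png')
wo=[((226,192),(-85,-150,12)),((31,194),(-85,170,12)),((222,60),(80,-150,12))]
def res2(v):
    q=v[:3]; r=[res(q)]
    for uv,X in wo: r.append(wproj(Wp,s,W(q,X))-np.array(uv))
    g=W(q,(55-90*np.cos(v[3]),v[4],86+90*np.sin(v[3])))
    r+= [proj(T,g)-t(631,207),proj(S,g)-c(463,299),wproj(Wp,s,g)-np.array((122,30))]
    r+= [wproj(Wp,s,W(q,(55,v[4],86)))-np.array((178,77))]
    return np.concatenate(r)
r=least_squares(res2,[*q,1.9,-96],loss='soft_l1'); print(r.x); print(np.round(res2(r.x).reshape(-1,2),1).tolist())
E
```

```text
[ 5.15079023e-01 -5.78291889e-02 -1.82788335e-01  1.93466615e+00
 -9.80713676e+01]
[[0.1, -1.0], [-0.7, -1.1], [-0.1, -0.1], [-0.2, -0.7], [-1.1, -2.2], [-1.1, 1.2], [0.8, 1.7], [-2.1, -1.3], [0.1, 0.0], [-1.2, 1.3], [1.1, -1.9], [0.1, -0.7], [-0.8, 1.2], [1.0, 0.1], [-17.9, -0.1]]
```

Emit:
carry_out(
  steps=[
    {"gripper":0,"x":10,"y":-6,"z":0,"wx":0,"wy":0,"wz":0},
    {"gripper":0,"x":25,"y":-15,"z":0,"wx":0,"wy":0,"wz":0},
    {"gripper":0,"x":30,"y":-18,"z":0,"wx":0,"wy":0,"wz":0},
    {"gripper":0,"x":30,"y":-18,"z":0,"wx":0,"wy":0,"wz":0},
    {"gripper":0,"x":30,"y":-18,"z":0,"wx":0,"wy":0,"wz":0},
    {"gripper":0,"x":30,"y":-18,"z":0,"wx":0,"wy":0,"wz":0},
    {"gripper":0,"x":25,"y":-14,"z":0,"wx":0,"wy":0,"wz":0},
    {"gripper":0,"x":16,"y":-8,"z":0,"wx":0,"wy":0,"wz":0},
    {"gripper":0,"x":0,"y":0,"z":0,"wx":0,"wy":0,"wz":0},
    {"gripper":0,"x":0,"y":0,"z":0,"wx":0,"wy":0,"wz":0},
  ],
)

```text
time: 3.93
tcp_pos: [0.6313, -0.1772, 0.2594]
ee_rot: [0.996, -0.089, -0.0, -0.0]
contact_force: [-0.6, -0.4, -0.6]
gripper_width: 0.002
```

```bash
sed -i 's/^Q=.*/Q=np.array([0.5151,-0.0580,-0.1825])/' h.py; python3 - <<'E'
from h import *
st();delta((130,-97.5,150)); _,p=shot('wrist','w4.png'); _,p=shot('scene','s4.png')
import cv2
a=np.hstack([cv2.imread('pics/w4.png')[:,:400],cv2.imread('pics/s4.png')[60:480-60+60,180:400]][:1]+[cv2.resize(cv2.imread('pics/s4.png')[120:330,180:380],(400,420))]); cv2.imwrite('pics/c4.png',a)
E
```

```text
t 3.93 tcp jig [135.9 -96.2 259.4] F jig [-0.5 -0.5 -0.6] yaw-jig 0.2 g 0.0
tool mm [ -5.9   1.4 109.4]
```

View pics/c4.png

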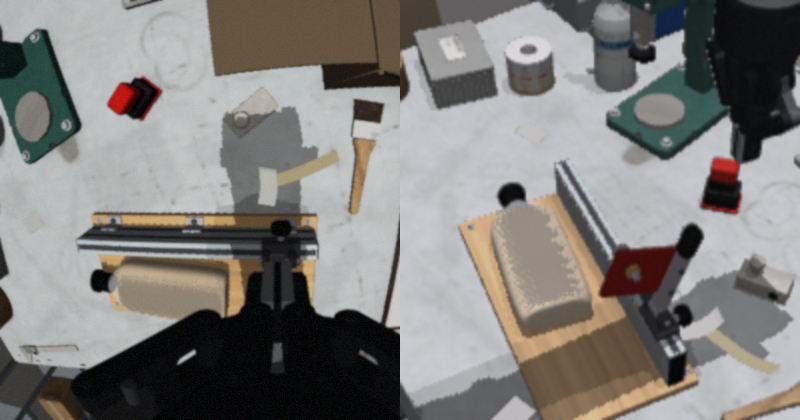

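Emit:
carry_out(
  steps=[
    {"gripper":0,"x":-1,"y":0.4,"z":10,"wx":0,"wy":0,"wz":-0.1},
    {"gripper":0,"x":-1,"y":0.5,"z":20,"wx":0,"wy":0,"wz":-0.1},
    {"gripper":0,"x":-2,"y":0.5,"z":25,"wx":0,"wy":0,"wz":0},
    {"gripper":0,"x":-2,"y":0,"z":25,"wx":0,"wy":0,"wz":0},
    {"gripper":0,"x":0,"y":0,"z":20,"wx":0,"wy":0,"wz":0},
    {"gripper":0,"x":0,"y":0,"z":7,"wx":0,"wy":0,"wz":0},
    {"gripper":0,"x":-6,"y":0,"z":0,"wx":0,"wy":0,"wz":0},
    {"gripper":0,"x":-8,"y":0,"z":0,"wx":0,"wy":0,"wz":0},
    {"gripper":0,"x":-5,"y":0,"z":0,"wx":0,"wy":0,"wz":0},
    {"gripper":0,"x":-5,"y":0,"z":-1,"wx":0,"wy":0,"wz":0},
  ],
)

```text
time: 4.87
tcp_pos: [0.6009, -0.175, 0.156]
ee_rot: [0.996, -0.089, 0.002, 0.0]
contact_force: [1.7, -0.0, 1.0]
gripper_width: 0.0
```

```bash
python3 - <<'E'
from h import *
st(); _,p=shot('scene','s5.png')
cv2.imwrite('pics/c5.png',cv2.resize(cv2.imread('pics/s5.png')[120:330,180:380],(570,600)))
E
```

```text
t 4.87 tcp jig [105.6 -99.4 156. ] F jig [1.7 0.3 1. ] yaw-jig 0.3 g 0.0
```

View pics/c5.png

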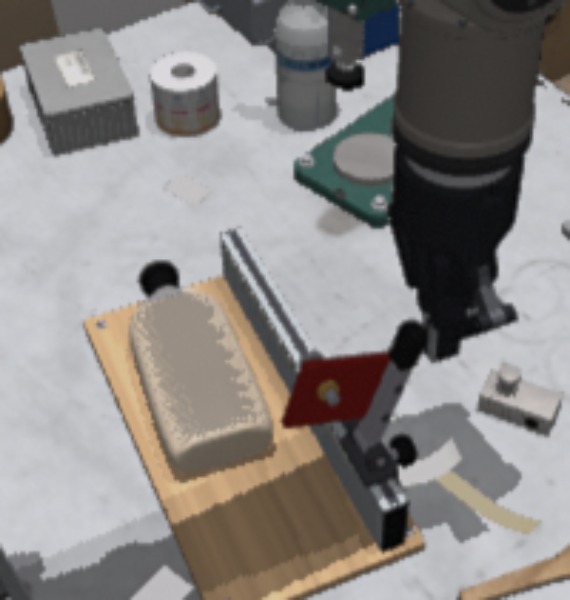

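Emit:
carry_out(
  steps=[
    {"gripper":0,"x":-6,"y":-0.3,"z":-1,"wx":0,"wy":0,"wz":-0.2},
    {"gripper":0,"x":-6,"y":-0.3,"z":-2,"wx":0,"wy":0,"wz":0},
    {"gripper":0,"x":-6,"y":-0.3,"z":-2,"wx":0,"wy":0,"wz":0},
    {"gripper":0,"x":-6,"y":-0.3,"z":-2,"wx":0,"wy":0,"wz":0},
    {"gripper":0,"x":-6,"y":0,"z":-2,"wx":0,"wy":0,"wz":0},
    {"gripper":0,"x":-6,"y":0,"z":-1,"wx":0,"wy":0,"wz":0},
    {"gripper":0,"x":-7,"y":0,"z":0,"wx":0,"wy":0,"wz":0},
    {"gripper":0,"x":-7,"y":0,"z":0,"wx":0,"wy":0,"wz":0},
    {"gripper":0,"x":-7,"y":0,"z":0,"wx":0,"wy":0,"wz":0},
  ],
)

```text
time: 5.67
tcp_pos: [0.5439, -0.1634, 0.1641]
ee_rot: [0.996, -0.087, -0.0, -0.0]
contact_force: [0.6, -0.4, -0.3]
gripper_width: 0.001
```

```bash
python3 - <<'E'
from h import *
st(); _,p=shot('scene','s6.png')
cv2.imwrite('pics/c6.png',cv2.resize(cv2.imread('pics/s6.png')[120:330,180:380],(570,600)))
E
```

```text
t 5.67 tcp jig [ 47.4 -98.4 164.1] F jig [ 0.7 -0.2 -0.3] yaw-jig 0.5 g 0.0
```

View pics/c6.png

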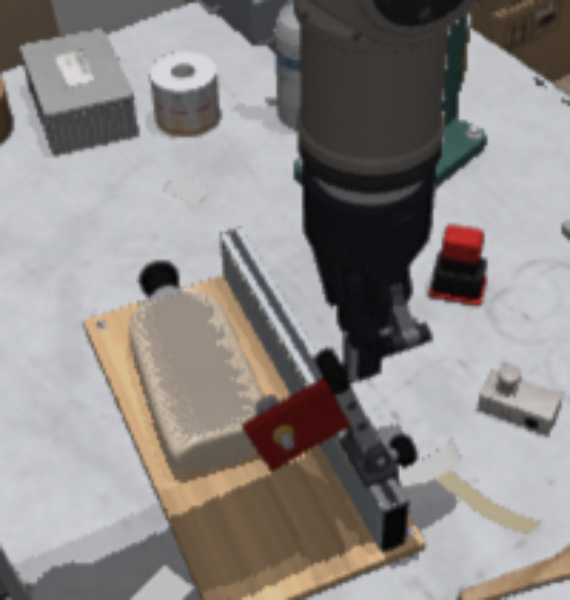

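Emit:
carry_out(
  steps=[
    {"gripper":0,"x":-8,"y":0,"z":0,"wx":0,"wy":0,"wz":-0.2},
    {"gripper":0,"x":-9,"y":0,"z":1,"wx":0,"wy":0,"wz":-0.2},
    {"gripper":0,"x":-9,"y":0,"z":5,"wx":0,"wy":0,"wz":0},
    {"gripper":0,"x":-9,"y":0,"z":7,"wx":0,"wy":0,"wz":0},
    {"gripper":0,"x":-8,"y":0,"z":8,"wx":0,"wy":0,"wz":0},
    {"gripper":0,"x":-7,"y":0,"z":8,"wx":0,"wy":0,"wz":0},
    {"gripper":0,"x":-5,"y":0,"z":9,"wx":0,"wy":0,"wz":0},
    {"gripper":0,"x":-5,"y":0,"z":9,"wx":0,"wy":0,"wz":0},
    {"gripper":0,"x":-5,"y":0,"z":8,"wx":0,"wy":0,"wz":0},
    {"gripper":0,"x":-4,"y":0,"z":6,"wx":0,"wy":0,"wz":0},
  ],
)

```text
time: 6.55
tcp_pos: [0.4759, -0.1518, 0.102]
ee_rot: [0.997, -0.083, -0.0, -0.0]
contact_force: [1.1, -1.4, 1.1]
gripper_width: 0.001
```

```bash
python3 - <<'E'
from h import *
st(); _,p=shot('scene','s7.png')
cv2.imwrite('pics/c7.png',cv2.resize(cv2.imread('pics/s7.png')[120:330,180:380],(570,600)))
E
```

```text
t 6.55 tcp jig [-21.5 -99.4 102. ] F jig [ 1.3 -1.2  1.1] yaw-jig 0.9 g 0.0
```

View pics/c7.png

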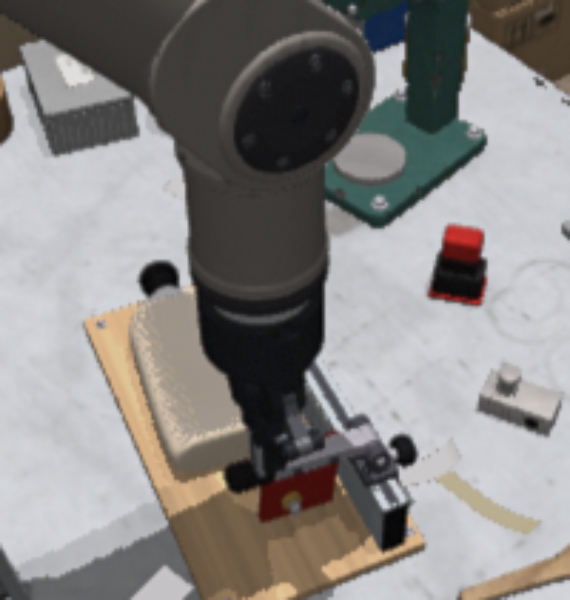

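Emit:
carry_out(
  steps=[
    {"gripper":0,"x":-3,"y":-0.5,"z":3,"wx":0,"wy":0,"wz":0.4},
    {"gripper":0,"x":-3,"y":-0.5,"z":3,"wx":0,"wy":0,"wz":0.4},
    {"gripper":0,"x":0,"y":0,"z":1.5,"wx":0,"wy":0,"wz":0},
    {"gripper":0,"x":0,"y":0,"z":0,"wx":0,"wy":0,"wz":0},
  ],
)

```text
time: 6.93
tcp_pos: [0.4707, -0.1499, 0.0955]
ee_rot: [0.996, -0.09, -0.0, -0.0]
contact_force: [-0.3, -0.1, 0.8]
gripper_width: 0.003
```

```bash
python3 -c "
from h import *
st()"
```

```text
t 6.93 tcp jig [-27.  -98.4  95.5] F jig [-0.2 -0.2  0.8] yaw-jig 0.1 g 0.0
```

Emit:
carry_out(
  steps=[
    {"gripper":0,"x":0,"y":0,"z":1,"wx":0,"wy":0,"wz":0},
    {"gripper":0,"x":0,"y":0,"z":1,"wx":0,"wy":0,"wz":0},
    {"gripper":0,"x":0,"y":0,"z":0,"wx":0,"wy":0,"wz":0},
  ],
)

```text
time: 7.18
tcp_pos: [0.4711, -0.15, 0.0937]
ee_rot: [0.996, -0.091, 0.0, -0.0]
contact_force: [-0.2, -1.2, 0.2]
gripper_width: 0.005
```

Emit:
carry_out(
  steps=[
    {"gripper":0,"x":0,"y":0,"z":1,"wx":0,"wy":0,"wz":0},
    {"gripper":0,"x":0,"y":0,"z":0,"wx":0,"wy":0,"wz":0},
  ],
)

```text
time: 7.35
tcp_pos: [0.4712, -0.1501, 0.093]
ee_rot: [0.996, -0.091, 0.0, 0.0]
contact_force: [-1.3, 0.2, 2.5]
gripper_width: 0.002
```

```bash
python3 -c "
from h import *
st()"
```

```text
t 7.35 tcp jig [-26.5 -98.5  93. ] F jig [-1.4 -0.1  2.5] yaw-jig 0.1 g 0.0
```

Continue until the rest is firmly felt.

Emit:
carry_out(
  steps=[
    {"gripper":0,"x":0,"y":0,"z":1,"wx":0,"wy":0,"wz":0},
    {"gripper":0,"x":0,"y":0,"z":0,"wx":0,"wy":0,"wz":0},
  ],
)

```text
time: 7.52
tcp_pos: [0.4712, -0.1501, 0.0926]
ee_rot: [0.996, -0.091, 0.0, 0.0]
contact_force: [-3.6, 0.3, 11.7]
gripper_width: -0.0
```

Emit:
carry_out(
  steps=[
    {"gripper":0,"x":0,"y":0,"z":1,"wx":0,"wy":0,"wz":0},
    {"gripper":0,"x":0,"y":0,"z":0,"wx":0,"wy":0,"wz":0},
  ],
)

```text
time: 7.68
tcp_pos: [0.4712, -0.1501, 0.0923]
ee_rot: [0.996, -0.091, 0.0, 0.0]
contact_force: [-6.7, 1.5, 19.9]
gripper_width: -0.001
```

Emit:
carry_out(
  steps=[
    {"gripper":0,"x":0,"y":0,"z":-4,"wx":0,"wy":0,"wz":0},
    {"gripper":0,"x":0,"y":0,"z":-15,"wx":0,"wy":0,"wz":0},
    {"gripper":0,"x":0,"y":0,"z":-25,"wx":0,"wy":0,"wz":0},
    {"gripper":0,"x":-8,"y":-15,"z":-20,"wx":0,"wy":0,"wz":0},
    {"gripper":0,"x":-12,"y":-25,"z":-5,"wx":0,"wy":0,"wz":0},
    {"gripper":0,"x":-12,"y":-30,"z":0,"wx":0,"wy":0,"wz":0},
    {"gripper":0,"x":-12,"y":-30,"z":0,"wx":0,"wy":0,"wz":0},
    {"gripper":0,"x":-12,"y":-25,"z":0,"wx":0,"wy":0,"wz":0},
    {"gripper":0,"x":-10,"y":-15,"z":0,"wx":0,"wy":0,"wz":0},
    {"gripper":0,"x":0,"y":0,"z":0,"wx":0,"wy":0,"wz":0},
  ],
)

```text
time: 8.52
tcp_pos: [0.4299, 0.0032, 0.1597]
ee_rot: [0.996, -0.088, -0.0, -0.0]
contact_force: [-0.3, 0.5, -0.4]
gripper_width: 0.001
```

```bash
python3 - <<'E'
from h import *
st(); delta((-93,44,27))
_,p=shot('wrist','w8.png');_,p=shot('scene','s8.png');_,p=shot('top','t8.png')
a=np.hstack([cv2.resize(cv2.imread('pics/s8.png')[120:330,180:380],(400,420)),cv2.resize(cv2.imread('pics/w8.png')[0:300,100:460],(400,333),)[:, :] if 0 else cv2.imread('pics/w8.png')[:,80:480]]);cv2.imwrite('pics/c8.png',a)
cv2.imwrite('pics/tc8.png',cv2.resize(cv2.imread('pics/t8.png')[180:300,220:390],(800,565)))
E
```

```text
t 8.52 tcp jig [-94.9  44.8 159.7] F jig [-0.4  0.4 -0.4] yaw-jig 0.4 g 0.0
tool mm [  1.9   0.9 132.7]
```

View pics/c8.png

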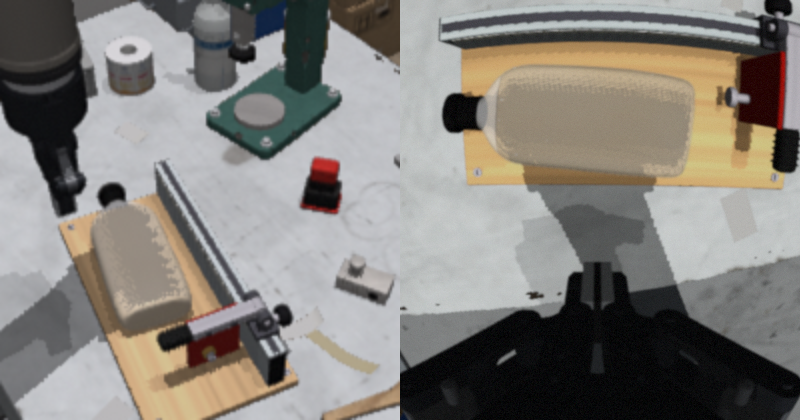

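View pics/tc8.png

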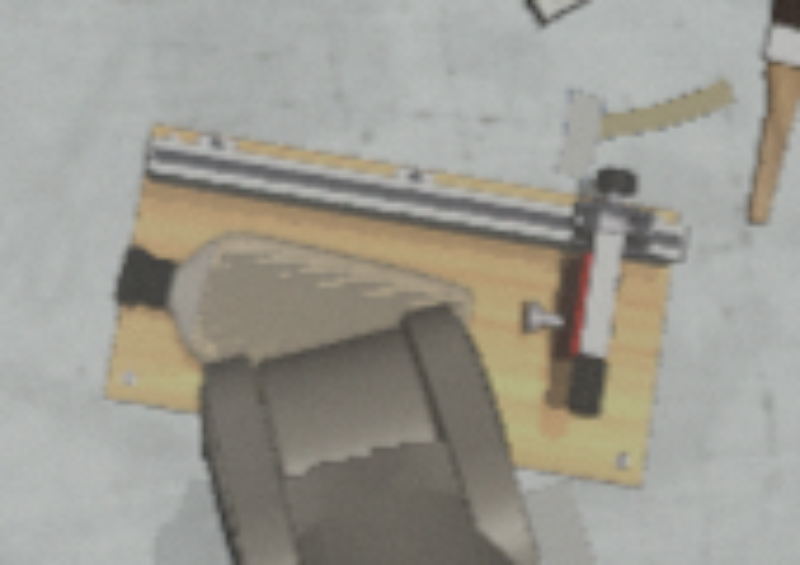

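```bash
python3 - <<'E'
from h import *
s=st(); p=read_camera('top'); k=800/170
print('head', [w2j(onz(p,220+u/k,180+v/k,.037))for u,v in [(524,318),(524,304),(526,333)]])
print('base far corner',w2j(onz(p,220+470/k,180+295/k,.05)))
# wrist: bottle edges
w=read_camera('wrist')
def wray(u,v,z):
    f=210/np.tan(np.radians(w['vertical_fov'])/2); dx,dy=u-w['cx'],v-w['cy']; r=np.hypot(dx,dy); th=r/f
    d=np.array([np.sin(th)*dx/r,np.sin(th)*dy/r,np.cos(th)]); M=np.array(w['tool_from_camera']); Rm=R.from_quat(s['ee_rot']).as_matrix()
    o=np.array(s['tcp_pos'])+Rm@M[:3,3]; D=Rm@M[:3,:3]@d; return w2j(o+D*(z-o[2])/D[2])
o=lambda u,v,z:np.round(wray(u-320,v,z),1)
print('head w',o(727,97,.037)); print('base corners',o(693,85,.055),o(686,172,.055),'shoulder',o(495,70,.05),o(497,155,.05),'cap end',o(444,97,.037),o(446,131,.037))
E
```

```text
t 8.67 tcp jig [-92.6  40.9 159.7] F jig [ 0.9 -0.1  0.1] yaw-jig 0.1 g 0.0
head [array([ -2.58173751, -63.98292622,  37.        ]), array([  5.44363701, -62.80751433,  37.        ]), array([-10.97260595, -66.38641428,  37.        ])]
base far corner [  4.43067413 -29.7734308   50.        ]
head w [  2.2 -68.7  37. ]
base corners [  8.5 -32.6  55. ] [-60.2 -30.1  55. ] shoulder [ 21.2 119.7  50. ] [-47.1 120.7  50. ] cap end [  4.1 171.4  37. ] [-25.8 171.3  37. ]
```

Emit:
carry_out(
  steps=[
    {"gripper":0,"x":1,"y":0.5,"z":10,"wx":0,"wy":0,"wz":0.2},
    {"gripper":0,"x":0,"y":0,"z":25,"wx":0,"wy":0,"wz":0.2},
    {"gripper":0,"x":0,"y":0,"z":30,"wx":0,"wy":0,"wz":0},
    {"gripper":0,"x":0,"y":0,"z":30,"wx":0,"wy":0,"wz":0},
    {"gripper":0,"x":0,"y":0,"z":25,"wx":0,"wy":0,"wz":0},
    {"gripper":0,"x":0,"y":0,"z":10,"wx":0,"wy":0,"wz":0},
    {"gripper":0,"x":0,"y":0,"z":0,"wx":0,"wy":0,"wz":0},
  ],
)

```text
time: 9.35
tcp_pos: [0.4303, -0.0017, 0.0274]
ee_rot: [0.996, -0.094, -0.003, 0.0]
contact_force: [0.2, 0.1, 0.8]
gripper_width: -0.001
```

```bash
python3 -c "
from h import *
st(); shot('wrist','w9.png')"
```

```text
t 9.35 tcp jig [-93.6  40.   27.4] F jig [0.1 0.1 0.8] yaw-jig -0.4 g -0.0
```

View pics/w9.png

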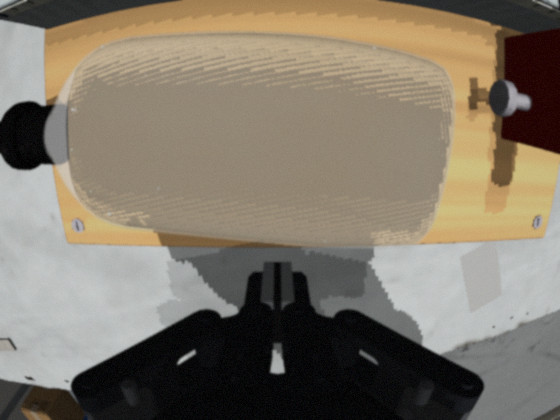

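Emit:
carry_out(
  steps=[
    {"gripper":0,"x":4,"y":0,"z":0,"wx":0,"wy":0,"wz":0},
    {"gripper":0,"x":4,"y":0,"z":0,"wx":0,"wy":0,"wz":0},
    {"gripper":0,"x":3,"y":0,"z":0,"wx":0,"wy":0,"wz":0},
    {"gripper":0,"x":3,"y":0,"z":0,"wx":0,"wy":0,"wz":0},
    {"gripper":0,"x":3,"y":0,"z":0,"wx":0,"wy":0,"wz":0},
    {"gripper":0,"x":3,"y":0,"z":0,"wx":0,"wy":0,"wz":0},
    {"gripper":0,"x":3,"y":0,"z":0,"wx":0,"wy":0,"wz":0},
    {"gripper":0,"x":3,"y":0,"z":0,"wx":0,"wy":0,"wz":0},
  ],
)

```text
time: 10.07
tcp_pos: [0.4575, -0.0061, 0.0297]
ee_rot: [0.996, -0.094, -0.0, 0.0]
contact_force: [-3.6, 0.2, 3.5]
gripper_width: -0.004
```

```bash
python3 -c "
from h import *
st(); shot('wrist','w10.png')"
```

```text
t 10.07 tcp jig [-66.1  40.6  29.7] F jig [-3.6 -0.4  3.5] yaw-jig -0.3 g -0.0
```

View pics/w10.png

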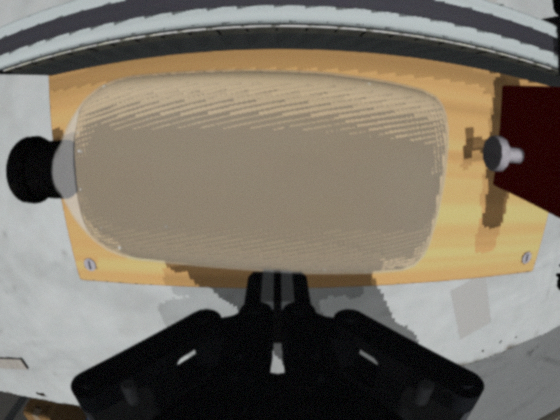

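Emit:
carry_out(
  steps=[
    {"gripper":0,"x":3,"y":0,"z":0,"wx":0,"wy":0,"wz":0},
    {"gripper":0,"x":3,"y":0,"z":0,"wx":0,"wy":0,"wz":0},
    {"gripper":0,"x":2,"y":0,"z":0,"wx":0,"wy":0,"wz":0},
    {"gripper":0,"x":1,"y":0,"z":0,"wx":0,"wy":0,"wz":0},
    {"gripper":0,"x":1,"y":0,"z":0,"wx":0,"wy":0,"wz":0},
    {"gripper":0,"x":0,"y":0,"z":0,"wx":0,"wy":0,"wz":0},
  ],
)

```text
time: 10.62
tcp_pos: [0.4679, -0.0078, 0.0297]
ee_rot: [0.996, -0.094, 0.0, -0.0]
contact_force: [-1.1, -0.0, -0.3]
gripper_width: -0.002
```

```bash
python3 -c "
from h import *
st(); shot('wrist','w11.png')"
```

```text
t 10.62 tcp jig [-55.6  40.8  29.7] F jig [-1.1 -0.2 -0.3] yaw-jig -0.3 g -0.0
```

View pics/w11.png

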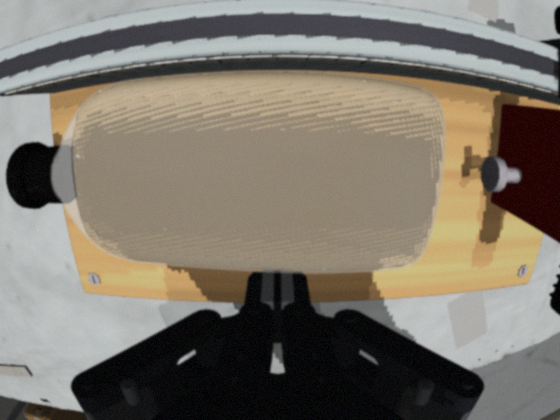

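Emit:
carry_out(
  steps=[
    {"gripper":0,"x":1,"y":0,"z":0,"wx":0,"wy":0,"wz":0},
    {"gripper":0,"x":1,"y":0,"z":0,"wx":0,"wy":0,"wz":0},
    {"gripper":0,"x":1,"y":0,"z":0,"wx":0,"wy":0,"wz":0},
    {"gripper":0,"x":0,"y":0,"z":0,"wx":0,"wy":0,"wz":0},
  ],
)

```text
time: 11.0
tcp_pos: [0.469, -0.0087, 0.0295]
ee_rot: [0.996, -0.094, -0.001, 0.0]
contact_force: [-4.8, -0.5, 3.2]
gripper_width: 0.002
```

Emit:
carry_out(
  steps=[
    {"gripper":0,"x":1,"y":0,"z":0,"wx":0,"wy":0,"wz":0},
    {"gripper":0,"x":1,"y":0,"z":0,"wx":0,"wy":0,"wz":0},
    {"gripper":0,"x":0,"y":0,"z":0,"wx":0,"wy":0,"wz":0},
  ],
)

```text
time: 11.25
tcp_pos: [0.4699, -0.0093, 0.0293]
ee_rot: [0.996, -0.094, -0.002, 0.001]
contact_force: [-7.5, -0.9, 5.7]
gripper_width: -0.004
```

```bash
python3 -c "
from h import *
st(); shot('wrist','w12.png')"
```

```text
t 11.25 tcp jig [-53.3  39.7  29.3] F jig [-7.2 -2.3  5.7] yaw-jig -0.3 g -0.0
```

View pics/w12.png

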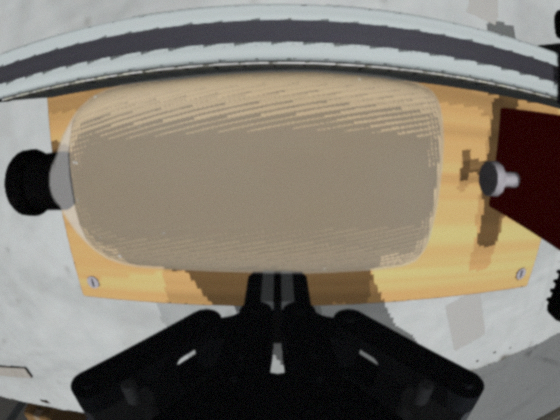

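```bash
cat > ov.py <<'E'
from h import *
import sys
def overlay(fn,b,ang=0,dx=0):
    s,p=shot('wrist','tmp.png'); im=cv2.resize(cv2.imread('pics/tmp.png'),(800,600))
    k=800/560
    c,sn=np.cos(np.radians(ang)),np.sin(np.radians(ang))
    def L(pts,col,n=20):
        for A,B in zip(pts[:-1],pts[1:]):
            for t in np.linspace(0,1,n):
                X=np.array(A)*(1-t)+np.array(B)*t; u=wproj(p,s,j2w(*X))*k
                cv2.circle(im,tuple(int(v) for v in u),1,col,-1)
    def B(x,y,z): return (1.3+dx+c*x+sn*y, b-sn*x+c*y, z)
    L([B(43.5,0,37),B(43.5,142,37)],(0,0,255)); L([B(-43.5,142,37),B(-43.5,0,37),B(43.5,0,37)],(0,0,255))
    L([B(18.5,171,37),B(18.5,202,37),B(-18.5,202,37),B(-18.5,171,37)],(255,0,0))
    L([(45,-150,66),(45,170,66)],(0,255,0),60); L([(-85,-150,12),(-85,170,12)],(0,255,0),60)
    L([(-20,-86,90),(38,-86,90)],(255,255,0))
    cv2.imwrite('pics/'+fn,im); st()
overlay(sys.argv[1],*[float(a) for a in sys.argv[2:]])
E
python3 ov.py o1.png -31
```

```text
t 11.35 tcp jig [-53.3  39.7  29.3] F jig [-7.  -2.4  5.1] yaw-jig -0.3 g -0.0
```

View pics/o1.png

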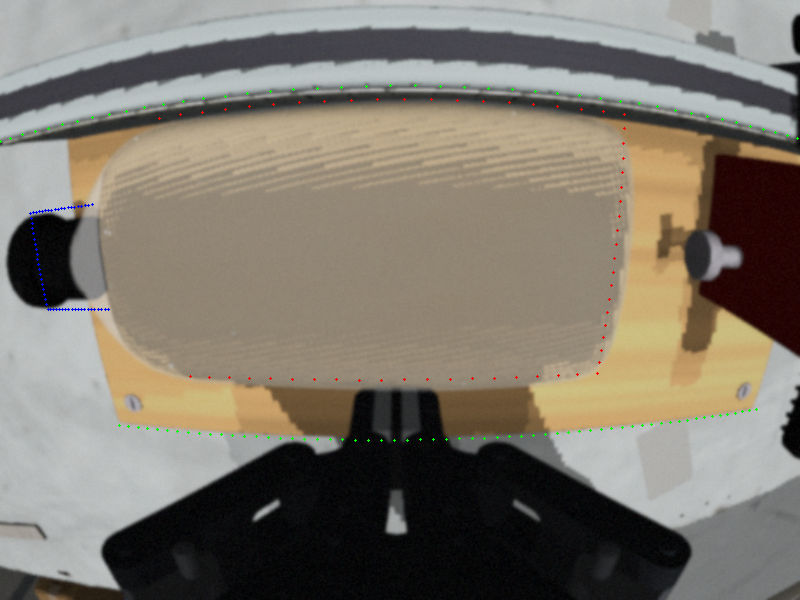

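Emit:
carry_out(
  steps=[
    {"gripper":0,"x":0.7,"y":0,"z":0,"wx":0,"wy":0,"wz":0},
    {"gripper":0,"x":0.7,"y":0,"z":0,"wx":0,"wy":0,"wz":0},
    {"gripper":0,"x":0,"y":0,"z":0,"wx":0,"wy":0,"wz":0},
    {"gripper":0,"x":0,"y":0,"z":0,"wx":0,"wy":0,"wz":0},
  ],
)

```text
time: 11.68
tcp_pos: [0.4698, -0.0092, 0.0291]
ee_rot: [0.996, -0.094, -0.004, 0.001]
contact_force: [-10.9, 0.8, 7.9]
gripper_width: -0.005
```

```bash
python3 ov.py o2.png -31
```

```text
t 11.73 tcp jig [-53.3  39.7  29.1] F jig [-10.9  -1.    7.7] yaw-jig -0.3 g 0.0
```

View pics/o2.png

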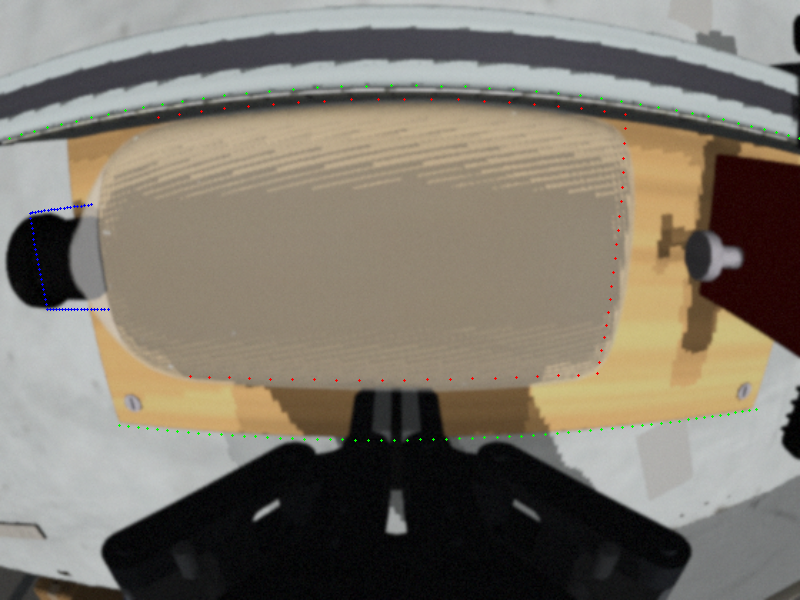

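```bash
python3 - <<'E'
from h import *
s=st(); print(np.round(s['joint_pos'],2)); p=read_camera('top')
r=recognise('roll_centre',p)[:1]; print(r)
b=r[0]['box']; print('roll',w2j(onz(p,b[0]+b[2]/2,b[1]+b[3]/2,.06)))
E
```

```text
t 11.73 tcp jig [-53.3  39.7  29.1] F jig [-10.9  -1.    7.7] yaw-jig -0.3 g 0.0
[ 0.1   0.48 -0.26  2.17  0.23  0.53 -2.09]
[{'box': [153.1, 170.1, 26.7, 29.9], 'score': 0.62}]
roll [ 90.16461934 406.05966607  60.        ]
```

Emit:
carry_out(
  steps=[
    {"gripper":0,"x":-3,"y":0,"z":0,"wx":0,"wy":0,"wz":0},
    {"gripper":0,"x":-10,"y":0,"z":0,"wx":0,"wy":0,"wz":0},
    {"gripper":0,"x":-8,"y":0,"z":-8,"wx":0,"wy":0,"wz":0},
    {"gripper":0,"x":0,"y":0,"z":-25,"wx":0,"wy":0,"wz":0},
    {"gripper":0,"x":0,"y":0,"z":-30,"wx":0,"wy":0,"wz":0},
    {"gripper":0,"x":0,"y":-10,"z":-20,"wx":0,"wy":0,"wz":0},
    {"gripper":0,"x":5,"y":-25,"z":0,"wx":0,"wy":0,"wz":0},
    {"gripper":0,"x":15,"y":-30,"z":0,"wx":0,"wy":0,"wz":0},
    {"gripper":0,"x":20,"y":-30,"z":0,"wx":0,"wy":0,"wz":0},
    {"gripper":0,"x":20,"y":-30,"z":0,"wx":0,"wy":0,"wz":0},
  ],
)

```text
time: 12.67
tcp_pos: [0.5363, 0.1078, 0.1141]
ee_rot: [0.996, -0.094, 0.001, -0.0]
contact_force: [-0.2, 0.3, 0.3]
gripper_width: -0.003
```

Emit:
carry_out(
  steps=[
    {"gripper":0,"x":10,"y":-25,"z":0,"wx":0,"wy":0,"wz":0},
    {"gripper":0,"x":6,"y":-12,"z":0,"wx":0,"wy":0,"wz":6},
    {"gripper":0,"x":0,"y":0,"z":0,"wx":0,"wy":0,"wz":7},
    {"gripper":0,"x":0,"y":0,"z":0,"wx":0,"wy":0,"wz":7},
    {"gripper":0,"x":0,"y":0,"z":0,"wx":0,"wy":0,"wz":7},
    {"gripper":0,"x":0,"y":0,"z":0,"wx":0,"wy":0,"wz":7},
    {"gripper":0,"x":0,"y":0,"z":0,"wx":0,"wy":0,"wz":7},
    {"gripper":0,"x":0,"y":0,"z":0,"wx":0,"wy":0,"wz":7},
    {"gripper":0,"x":0,"y":0,"z":0,"wx":0,"wy":0,"wz":7},
    {"gripper":0,"x":0,"y":0,"z":0,"wx":0,"wy":0,"wz":7},
  ],
)

```text
time: 13.5
tcp_pos: [0.5577, 0.1395, 0.1128]
ee_rot: [0.814, -0.581, -0.001, -0.0]
contact_force: [-0.3, 0.0, -2.3]
gripper_width: 0.005
```

Emit:
carry_out(
  steps=[
    {"gripper":0,"x":0,"y":0,"z":0,"wx":0,"wy":0,"wz":7},
    {"gripper":0,"x":0,"y":0,"z":0,"wx":0,"wy":0,"wz":7},
    {"gripper":0,"x":0,"y":0,"z":0,"wx":0,"wy":0,"wz":7},
    {"gripper":0,"x":0,"y":0,"z":0,"wx":0,"wy":0,"wz":7},
    {"gripper":0,"x":0,"y":0,"z":0,"wx":0,"wy":0,"wz":0},
    {"gripper":0,"x":0,"y":0,"z":0,"wx":0,"wy":0,"wz":0},
  ],
)

```text
time: 14.0
tcp_pos: [0.5567, 0.1397, 0.1106]
ee_rot: [-0.656, 0.755, -0.0, -0.003]
contact_force: [-1.1, -0.0, -0.0]
gripper_width: -0.001
```

```bash
python3 ov.py o3.png -31; python3 - <<'E'
from h import *
s=st(); print(np.round(s['joint_pos'],2)); delta((1.3,200,30))
E
```

```text
t 14.05 tcp jig [  4.9 202.1 110.8] F jig [ 0.4 -0.1  0.2] yaw-jig -87.6 g 0.0
t 14.05 tcp jig [  4.9 202.1 110.8] F jig [ 0.4 -0.1  0.2] yaw-jig -87.6 g 0.0
[-1.07  0.7   1.02  1.95 -0.74  0.94 -2.95]
tool mm [ 1.7  3.3 80.8]
```

View pics/o3.png

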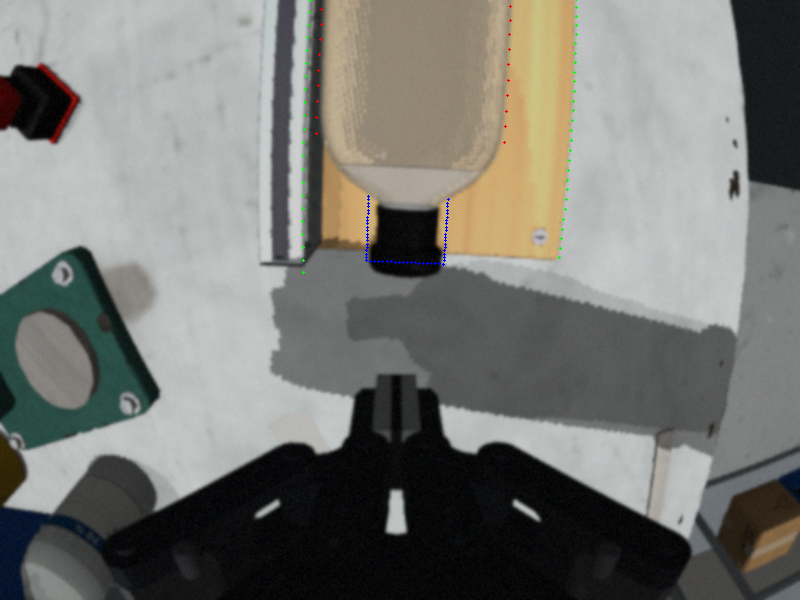

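Joint 7 is at -2.95, almost at its range end, so I'll turn the other way round instead.

Emit:
carry_out(
  steps=[
    {"gripper":0,"x":0,"y":0,"z":-1,"wx":0,"wy":0,"wz":-7},
    {"gripper":0,"x":0,"y":0,"z":0,"wx":0,"wy":0,"wz":-7},
    {"gripper":0,"x":0,"y":0,"z":0,"wx":0,"wy":0,"wz":-7},
    {"gripper":0,"x":0,"y":0,"z":0,"wx":0,"wy":0,"wz":-7},
    {"gripper":0,"x":0,"y":0,"z":0,"wx":0,"wy":0,"wz":-7},
    {"gripper":0,"x":0,"y":0,"z":0,"wx":0,"wy":0,"wz":-7},
    {"gripper":0,"x":0,"y":0,"z":0,"wx":0,"wy":0,"wz":-7},
    {"gripper":0,"x":0,"y":0,"z":0,"wx":0,"wy":0,"wz":-7},
    {"gripper":0,"x":0,"y":0,"z":0,"wx":0,"wy":0,"wz":-7},
    {"gripper":0,"x":0,"y":0,"z":0,"wx":0,"wy":0,"wz":-7},
  ],
)

```text
time: 14.88
tcp_pos: [0.5577, 0.1398, 0.114]
ee_rot: [0.971, -0.24, -0.001, -0.001]
contact_force: [-0.2, 0.0, -0.1]
gripper_width: 0.001
```

Emit:
carry_out(
  steps=[
    {"gripper":0,"x":0,"y":0,"z":0,"wx":0,"wy":0,"wz":-7},
    {"gripper":0,"x":0,"y":0,"z":0,"wx":0,"wy":0,"wz":-7},
    {"gripper":0,"x":0,"y":0,"z":0,"wx":0,"wy":0,"wz":-7},
    {"gripper":0,"x":0,"y":0,"z":0,"wx":0,"wy":0,"wz":-7},
    {"gripper":0,"x":0,"y":0,"z":0,"wx":0,"wy":0,"wz":-7},
    {"gripper":0,"x":0,"y":0,"z":0,"wx":0,"wy":0,"wz":-7},
    {"gripper":0,"x":0,"y":0,"z":0,"wx":0,"wy":0,"wz":-7},
    {"gripper":0,"x":0,"y":0,"z":0,"wx":0,"wy":0,"wz":-7},
    {"gripper":0,"x":0,"y":0,"z":0,"wx":0,"wy":0,"wz":-7},
    {"gripper":0,"x":0,"y":0,"z":0,"wx":0,"wy":0,"wz":-7},
  ],
)

```text
time: 15.72
tcp_pos: [0.5581, 0.1399, 0.1149]
ee_rot: [0.933, 0.36, 0.001, -0.001]
contact_force: [0.0, -0.2, -0.2]
gripper_width: 0.002
```

```bash
python3 - <<'E'
from h import *
s=st(); print(np.round(s['joint_pos'],2)); delta((1.3,202,30))
E
```

```text
t 15.72 tcp jig [  6.4 202.4 114.9] F jig [ 0.  -0.2 -0.2] yaw-jig 52.7 g 0.0
[-0.65  0.47  0.38  1.92 -0.24  0.79 -0.96]
tool mm [-3.6 -3.6 84.9]
```

Turn the remaining 37° and centre over the cap's end.

Emit:
carry_out(
  steps=[
    {"gripper":0,"x":0,"y":0,"z":0,"wx":0,"wy":0,"wz":-7},
    {"gripper":0,"x":0,"y":0,"z":0,"wx":0,"wy":0,"wz":-7},
    {"gripper":0,"x":0,"y":0,"z":0,"wx":0,"wy":0,"wz":-7},
    {"gripper":0,"x":0,"y":0,"z":0,"wx":0,"wy":0,"wz":-7},
    {"gripper":0,"x":0,"y":0,"z":0,"wx":0,"wy":0,"wz":-7},
    {"gripper":0,"x":0,"y":0,"z":0,"wx":0,"wy":0,"wz":-2.3},
    {"gripper":0,"x":0,"y":0,"z":0,"wx":0,"wy":0,"wz":0},
    {"gripper":0,"x":0,"y":0,"z":0,"wx":0,"wy":0,"wz":0},
  ],
)

```text
time: 16.38
tcp_pos: [0.5581, 0.1396, 0.1145]
ee_rot: [0.772, 0.636, 0.001, -0.001]
contact_force: [-0.6, -0.3, -0.0]
gripper_width: 0.001
```

```bash
python3 - <<'E'
from h import *
s=st(); print(np.round(s['joint_pos'],2)); delta((1.3,202,30)); shot('scene','s13.png'); shot('top','t13.png')
a=np.hstack([cv2.resize(cv2.imread('pics/s13.png')[120:330,180:380],(400,420)),cv2.resize(cv2.imread('pics/t13.png')[170:296,230:350],(400,420))]);cv2.imwrite('pics/c13.png',a)
E
```

```text
t 16.38 tcp jig [  6.4 202.1 114.5] F jig [-0.6 -0.4 -0. ] yaw-jig 89.4 g 0.0
[-0.52  0.46  0.22  1.91 -0.14  0.78 -0.42]
tool mm [-0.3 -5.  84.5]
```

View pics/c13.png

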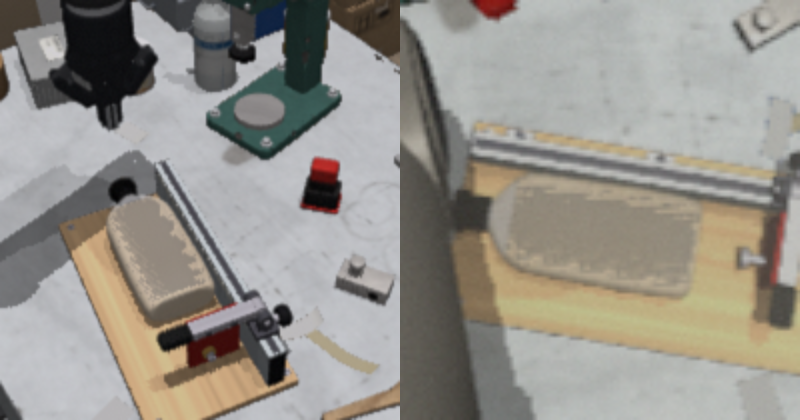

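Emit:
carry_out(
  steps=[
    {"gripper":0,"x":0,"y":-2,"z":10,"wx":0,"wy":0,"wz":-0.3},
    {"gripper":0,"x":0,"y":-2,"z":18,"wx":0,"wy":0,"wz":-0.3},
    {"gripper":0,"x":0,"y":-1,"z":20,"wx":0,"wy":0,"wz":0},
    {"gripper":0,"x":0,"y":0,"z":20,"wx":0,"wy":0,"wz":0},
    {"gripper":0,"x":0,"y":0,"z":12,"wx":0,"wy":0,"wz":0},
    {"gripper":0,"x":0,"y":0,"z":4,"wx":0,"wy":0,"wz":0},
    {"gripper":0,"x":-4,"y":0,"z":0,"wx":0,"wy":0,"wz":0},
    {"gripper":0,"x":-4,"y":0,"z":0,"wx":0,"wy":0,"wz":0},
    {"gripper":0,"x":-4,"y":0,"z":0,"wx":0,"wy":0,"wz":0},
    {"gripper":0,"x":0,"y":0,"z":0,"wx":0,"wy":0,"wz":0},
  ],
)

```text
time: 17.32
tcp_pos: [0.5504, 0.127, 0.0293]
ee_rot: [0.769, 0.639, -0.001, -0.0]
contact_force: [0.1, -0.6, -0.7]
gripper_width: 0.002
```

```bash
python3 - <<'E'
from h import *
s=st(); shot('scene','s14.png')
cv2.imwrite('pics/c14.png',cv2.resize(cv2.imread('pics/s14.png')[150:330,180:360],(600,600)))
E
```

```text
t 17.32 tcp jig [  1.1 188.4  29.3] F jig [ 0.2 -0.6 -0.7] yaw-jig 90.0 g 0.0
```

View pics/c14.png

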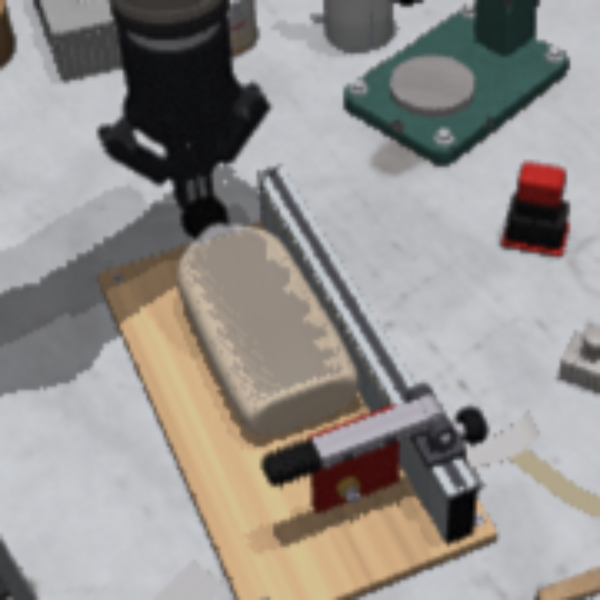

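Emit:
carry_out(
  steps=[
    {"gripper":0,"x":-3,"y":0,"z":0,"wx":0,"wy":0,"wz":0},
    {"gripper":0,"x":-3,"y":0,"z":0,"wx":0,"wy":0,"wz":0},
    {"gripper":0,"x":-2.5,"y":0,"z":0,"wx":0,"wy":0,"wz":0},
    {"gripper":0,"x":-2.5,"y":0,"z":0,"wx":0,"wy":0,"wz":0},
    {"gripper":0,"x":-2.5,"y":0,"z":0,"wx":0,"wy":0,"wz":0},
    {"gripper":0,"x":-2.5,"y":0,"z":0,"wx":0,"wy":0,"wz":0},
    {"gripper":0,"x":-2.5,"y":0,"z":0,"wx":0,"wy":0,"wz":0},
    {"gripper":0,"x":-2.5,"y":0,"z":0,"wx":0,"wy":0,"wz":0},
  ],
)

```text
time: 18.03
tcp_pos: [0.5462, 0.1077, 0.0285]
ee_rot: [0.768, 0.64, -0.002, -0.001]
contact_force: [0.6, 4.3, 2.7]
gripper_width: 0.001
```

Emit:
carry_out(
  steps=[
    {"gripper":0,"x":-2,"y":0,"z":0,"wx":0,"wy":0,"wz":0},
    {"gripper":0,"x":-2,"y":0,"z":0,"wx":0,"wy":0,"wz":0},
    {"gripper":0,"x":-2,"y":0,"z":0,"wx":0,"wy":0,"wz":0},
  ],
)

```text
time: 18.28
tcp_pos: [0.5449, 0.1017, 0.0284]
ee_rot: [0.768, 0.64, -0.002, -0.001]
contact_force: [1.0, 4.8, 3.1]
gripper_width: -0.0
```

```bash
cat > pic.py <<'E'
from h import *
import sys
n=sys.argv[1]; s=st(); shot('scene','s%s.png'%n); shot('top','t%s.png'%n)
a=np.hstack([cv2.resize(cv2.imread('pics/s%s.png'%n)[150:330,190:360],(400,420)),cv2.resize(cv2.imread('pics/t%s.png'%n)[190:286,240:370],(400,296))[:296]] if 0 else [cv2.resize(cv2.imread('pics/s%s.png'%n)[150:330,190:360],(400,420)),np.vstack([cv2.resize(cv2.imread('pics/t%s.png'%n)[200:285,250:370],(400,284)),np.zeros((136,400,3),np.uint8)])]);cv2.imwrite('pics/c%s.png'%n,a)
E
python3 pic.py 15
```

```text
t 18.28 tcp jig [  0.4 162.4  28.4] F jig [0.1 4.9 3.1] yaw-jig 90.0 g -0.0
```

View pics/c15.png

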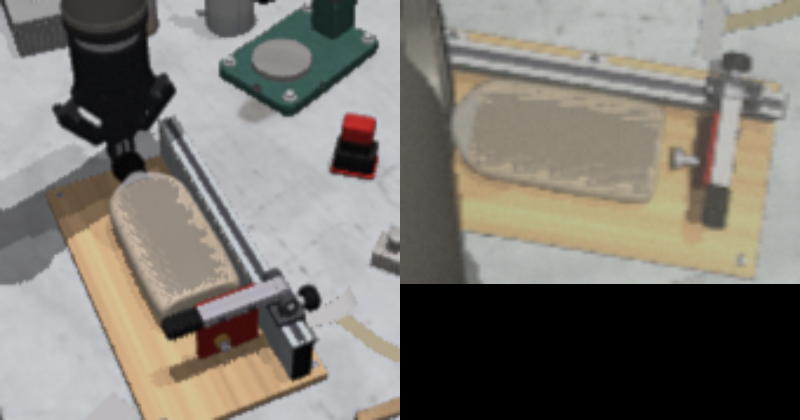

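Emit:
carry_out(
  steps=[
    {"gripper":0,"x":-2,"y":0,"z":0,"wx":0,"wy":0,"wz":0},
    {"gripper":0,"x":-2,"y":0,"z":0,"wx":0,"wy":0,"wz":0},
    {"gripper":0,"x":-2,"y":0,"z":0,"wx":0,"wy":0,"wz":0},
    {"gripper":0,"x":-1,"y":0,"z":0,"wx":0,"wy":0,"wz":0},
    {"gripper":0,"x":0,"y":0,"z":0,"wx":0,"wy":0,"wz":0},
  ],
)

```text
time: 18.8
tcp_pos: [0.5434, 0.0943, 0.0283]
ee_rot: [0.769, 0.64, -0.002, -0.001]
contact_force: [1.1, 2.8, 1.3]
gripper_width: 0.004
```

```bash
python3 pic.py 16
```

```text
t 18.8 tcp jig [  0.2 154.9  28.3] F jig [0.6 3.  1.3] yaw-jig 90.0 g 0.0
```

View pics/c16.png

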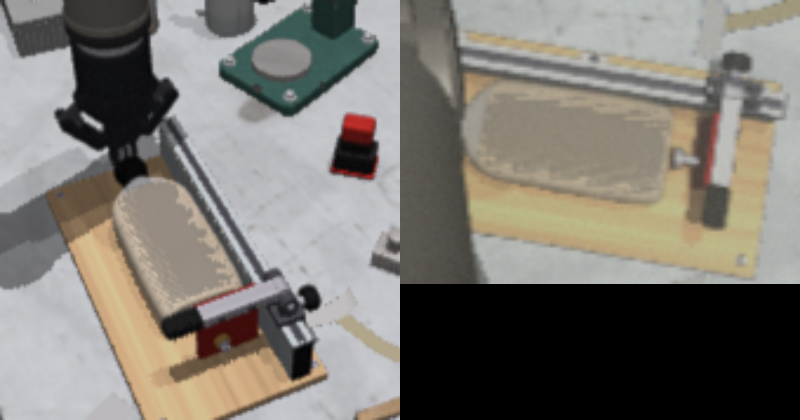

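```bash
python3 - <<'E'
from h import *
p=read_camera('top'); im=cv2.cvtColor(p['image'],cv2.COLOR_RGB2BGR)
x0,y0,k=255,200,7
im=cv2.resize(im[y0:y0+85,x0:x0+114],None,fx=k,fy=k,interpolation=cv2.INTER_CUBIC)
def L(A,B,col):
    for t in np.linspace(0,1,40):
        u=(proj(p,j2w(*(np.array(A)*(1-t)+np.array(B)*t)))-[x0,y0]+.5)*k; cv2.circle(im,tuple(int(v) for v in u),1,col,-1)
b=-61
L((45,170,66),(45,-150,66),(0,255,0)); L((45,170,12),(45,-150,12),(0,255,0)); L((-85,170,12),(-85,-150,12),(0,255,0))
L((-42.2,b,37),(-42.2,b+142,37),(0,0,255)); L((44.8,b,37),(44.8,b+142,37),(0,0,255)); L((44.8,b,50),(-42.2,b,50),(0,0,255))
cv2.imwrite('pics/o17.png',im)
E
```

```text
(no output)
```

View pics/o17.png

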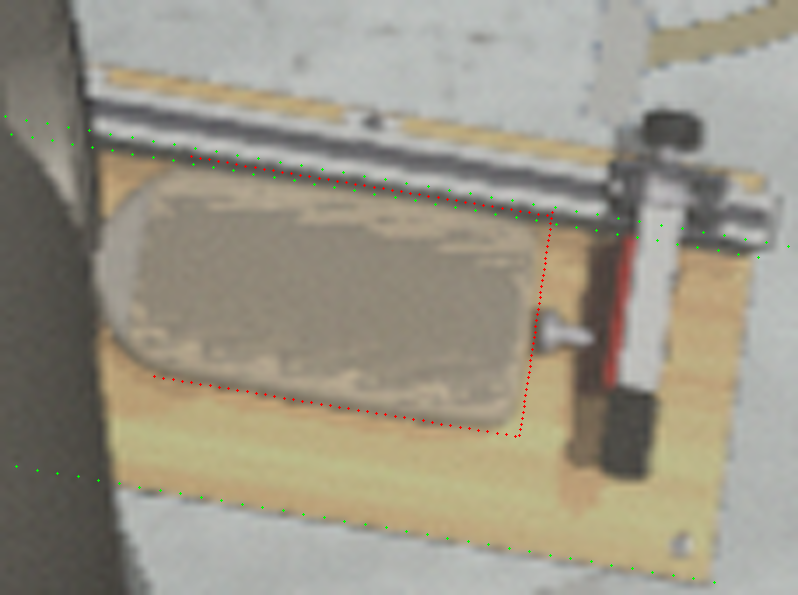

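Emit:
carry_out(
  steps=[
    {"gripper":0,"x":-1,"y":0,"z":0,"wx":0,"wy":0,"wz":0},
    {"gripper":0,"x":-1,"y":0,"z":0,"wx":0,"wy":0,"wz":0},
    {"gripper":0,"x":0,"y":0,"z":0,"wx":0,"wy":0,"wz":0},
  ],
)

```text
time: 19.2
tcp_pos: [0.543, 0.0927, 0.0282]
ee_rot: [0.768, 0.64, -0.002, -0.001]
contact_force: [0.4, 1.8, 0.4]
gripper_width: -0.004
```

Emit:
carry_out(
  steps=[
    {"gripper":0,"x":-0.7,"y":0,"z":0,"wx":0,"wy":0,"wz":0},
    {"gripper":0,"x":0,"y":0,"z":0,"wx":0,"wy":0,"wz":0},
  ],
)

```text
time: 19.37
tcp_pos: [0.5429, 0.0921, 0.0282]
ee_rot: [0.768, 0.64, -0.002, -0.001]
contact_force: [0.9, 1.8, -0.9]
gripper_width: 0.005
```

Emit:
carry_out(
  steps=[
    {"gripper":0,"x":-0.7,"y":0,"z":0,"wx":0,"wy":0,"wz":0},
    {"gripper":0,"x":0,"y":0,"z":0,"wx":0,"wy":0,"wz":0},
  ],
)

```text
time: 19.53
tcp_pos: [0.5428, 0.0913, 0.0282]
ee_rot: [0.768, 0.64, -0.002, -0.001]
contact_force: [0.1, 1.2, -1.0]
gripper_width: 0.001
```

Emit:
carry_out(
  steps=[
    {"gripper":0,"x":-0.7,"y":0,"z":0,"wx":0,"wy":0,"wz":0},
    {"gripper":0,"x":-0.7,"y":0,"z":0,"wx":0,"wy":0,"wz":0},
    {"gripper":0,"x":0,"y":0,"z":0,"wx":0,"wy":0,"wz":0},
  ],
)

```text
time: 19.78
tcp_pos: [0.5426, 0.0899, 0.0283]
ee_rot: [0.768, 0.64, -0.002, -0.001]
contact_force: [-0.2, 0.7, -1.1]
gripper_width: 0.001
```

Emit:
carry_out(
  steps=[
    {"gripper":0,"x":-0.7,"y":0,"z":0,"wx":0,"wy":0,"wz":0},
    {"gripper":0,"x":0,"y":0,"z":0,"wx":0,"wy":0,"wz":0},
  ],
)

```text
time: 19.95
tcp_pos: [0.5426, 0.0893, 0.0284]
ee_rot: [0.768, 0.64, -0.002, -0.001]
contact_force: [0.5, 1.5, -1.9]
gripper_width: 0.001
```

Emit:
carry_out(
  steps=[
    {"gripper":0,"x":-0.7,"y":0,"z":0,"wx":0,"wy":0,"wz":0},
    {"gripper":0,"x":0,"y":0,"z":0,"wx":0,"wy":0,"wz":0},
  ],
)

```text
time: 20.12
tcp_pos: [0.5425, 0.0887, 0.0284]
ee_rot: [0.768, 0.64, -0.002, -0.001]
contact_force: [0.3, 1.7, -0.4]
gripper_width: 0.001
```

Emit:
carry_out(
  steps=[
    {"gripper":0,"x":-0.7,"y":0,"z":0,"wx":0,"wy":0,"wz":0},
    {"gripper":0,"x":0,"y":0,"z":0,"wx":0,"wy":0,"wz":0},
  ],
)

```text
time: 20.28
tcp_pos: [0.5424, 0.0881, 0.0284]
ee_rot: [0.768, 0.64, -0.002, -0.001]
contact_force: [0.2, 1.1, -1.0]
gripper_width: 0.0
```

```bash
python3 pic.py 18; python3 - <<'E'
import cv2
a=cv2.imread('pics/t18.png')[200:285,255:369]; cv2.imwrite('pics/c18.png',cv2.resize(a,None,fx=7,fy=7,interpolation=2))
E
```

```text
t 20.28 tcp jig [  0.3 148.6  28.4] F jig [ 0.   1.1 -1. ] yaw-jig 90.0 g 0.0
```

View pics/c18.png

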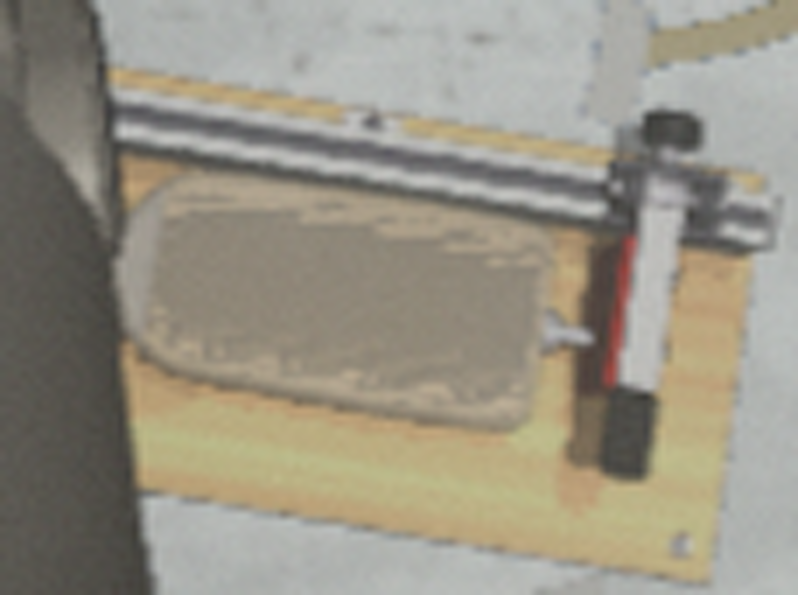

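The bottle's edges look perhaps 1° off the fence in this view (slopes 0.17 against an expected 0.16). I'll press the side home again before the final push.

Emit:
carry_out(
  steps=[
    {"gripper":0,"x":4,"y":0,"z":0,"wx":0,"wy":0,"wz":0},
    {"gripper":0,"x":12,"y":0,"z":-5,"wx":0,"wy":0,"wz":0},
    {"gripper":0,"x":10,"y":0,"z":-25,"wx":0,"wy":0,"wz":0},
    {"gripper":0,"x":0,"y":0,"z":-30,"wx":0,"wy":0,"wz":0},
    {"gripper":0,"x":0,"y":-5,"z":-25,"wx":0,"wy":0,"wz":0},
    {"gripper":0,"x":-10,"y":-12,"z":0,"wx":0,"wy":0,"wz":0},
    {"gripper":0,"x":-25,"y":-14,"z":0,"wx":0,"wy":0,"wz":0},
    {"gripper":0,"x":-30,"y":-14,"z":0,"wx":0,"wy":0,"wz":0},
    {"gripper":0,"x":-35,"y":-14,"z":0,"wx":0,"wy":0,"wz":0},
    {"gripper":0,"x":-35,"y":-10,"z":0,"wx":0,"wy":0,"wz":0},
  ],
)

```text
time: 21.22
tcp_pos: [0.4541, -0.0064, 0.1143]
ee_rot: [0.768, 0.641, -0.002, -0.001]
contact_force: [0.5, -0.2, -0.1]
gripper_width: -0.004
```

Emit:
carry_out(
  steps=[
    {"gripper":0,"x":-30,"y":-5,"z":0,"wx":0,"wy":0,"wz":0},
    {"gripper":0,"x":-20,"y":-5,"z":0,"wx":0,"wy":0,"wz":6},
    {"gripper":0,"x":0,"y":0,"z":0,"wx":0,"wy":0,"wz":7},
    {"gripper":0,"x":0,"y":0,"z":0,"wx":0,"wy":0,"wz":7},
    {"gripper":0,"x":0,"y":0,"z":0,"wx":0,"wy":0,"wz":7},
    {"gripper":0,"x":0,"y":0,"z":0,"wx":0,"wy":0,"wz":7},
    {"gripper":0,"x":0,"y":0,"z":0,"wx":0,"wy":0,"wz":7},
    {"gripper":0,"x":0,"y":0,"z":0,"wx":0,"wy":0,"wz":7},
    {"gripper":0,"x":0,"y":0,"z":0,"wx":0,"wy":0,"wz":7},
    {"gripper":0,"x":0,"y":0,"z":0,"wx":0,"wy":0,"wz":7},
  ],
)

```text
time: 22.05
tcp_pos: [0.4369, -0.0532, 0.1145]
ee_rot: [0.989, 0.15, -0.002, 0.0]
contact_force: [0.2, 0.4, -0.1]
gripper_width: 0.001
```

Emit:
carry_out(
  steps=[
    {"gripper":0,"x":0,"y":0,"z":0,"wx":0,"wy":0,"wz":7},
    {"gripper":0,"x":0,"y":0,"z":0,"wx":0,"wy":0,"wz":7},
    {"gripper":0,"x":0,"y":0,"z":0,"wx":0,"wy":0,"wz":7},
    {"gripper":0,"x":0,"y":0,"z":0,"wx":0,"wy":0,"wz":7},
    {"gripper":0,"x":0,"y":0,"z":0,"wx":0,"wy":0,"wz":0},
    {"gripper":0,"x":0,"y":0,"z":0,"wx":0,"wy":0,"wz":0},
  ],
)

```text
time: 22.55
tcp_pos: [0.4367, -0.0532, 0.1143]
ee_rot: [0.996, -0.089, -0.002, 0.001]
contact_force: [-0.9, 0.4, 0.7]
gripper_width: 0.003
```

```bash
python3 ov.py o19.png -64; python3 - <<'E'
from h import *
s=st(); print(np.round(s['joint_pos'],2)); delta((-72,-12,30))
E
```

```text
t 22.6 tcp jig [-78.   -9.7 114.3] F jig [ 0.2  0.  -0.2] yaw-jig 0.3 g -0.01
t 22.6 tcp jig [-78.   -9.7 114.3] F jig [ 0.2  0.  -0.2] yaw-jig 0.3 g -0.01
[-0.56  0.31  0.64  2.23 -0.29  0.68 -1.47]
tool mm [ 6.3  2.2 84.2]
```

View pics/o19.png

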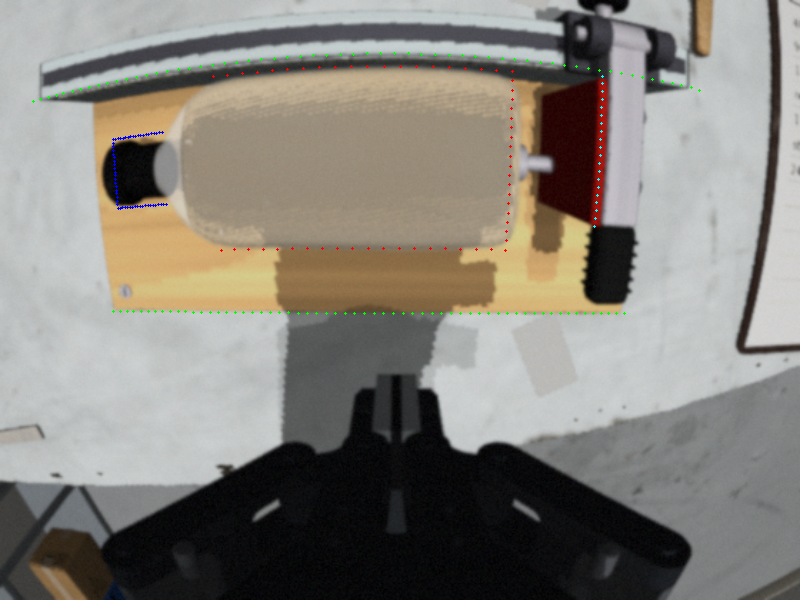

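Emit:
carry_out(
  steps=[
    {"gripper":0,"x":0,"y":0,"z":12,"wx":0,"wy":0,"wz":0.3},
    {"gripper":0,"x":0,"y":0,"z":20,"wx":0,"wy":0,"wz":0},
    {"gripper":0,"x":0,"y":0,"z":22,"wx":0,"wy":0,"wz":0},
    {"gripper":0,"x":0,"y":0,"z":20,"wx":0,"wy":0,"wz":0},
    {"gripper":0,"x":0,"y":0,"z":10,"wx":0,"wy":0,"wz":0},
    {"gripper":0,"x":5,"y":0,"z":0,"wx":0,"wy":0,"wz":0},
    {"gripper":0,"x":5,"y":0,"z":0,"wx":0,"wy":0,"wz":0},
    {"gripper":0,"x":4,"y":0,"z":0,"wx":0,"wy":0,"wz":0},
    {"gripper":0,"x":3,"y":0,"z":0,"wx":0,"wy":0,"wz":0},
    {"gripper":0,"x":0,"y":0,"z":0,"wx":0,"wy":0,"wz":0},
  ],
)

```text
time: 23.43
tcp_pos: [0.4546, -0.0572, 0.0309]
ee_rot: [0.996, -0.093, -0.001, 0.001]
contact_force: [-0.3, -0.9, -0.2]
gripper_width: -0.001
```

Emit:
carry_out(
  steps=[
    {"gripper":0,"x":2,"y":0,"z":0,"wx":0,"wy":0,"wz":0},
    {"gripper":0,"x":2,"y":0,"z":0,"wx":0,"wy":0,"wz":0},
    {"gripper":0,"x":0,"y":0,"z":0,"wx":0,"wy":0,"wz":0},
  ],
)

```text
time: 23.68
tcp_pos: [0.4572, -0.0578, 0.0302]
ee_rot: [0.996, -0.093, -0.002, 0.001]
contact_force: [1.1, -0.5, -1.0]
gripper_width: 0.001
```

```bash
python3 -c "
from h import *
st()"
```

```text
t 23.68 tcp jig [-57.  -10.3  30.2] F jig [ 1.2 -0.2 -1. ] yaw-jig -0.2 g 0.0
```

Emit:
carry_out(
  steps=[
    {"gripper":0,"x":1,"y":0,"z":0,"wx":0,"wy":0,"wz":0},
    {"gripper":0,"x":1,"y":0,"z":0,"wx":0,"wy":0,"wz":0},
    {"gripper":0,"x":1,"y":0,"z":0,"wx":0,"wy":0,"wz":0},
    {"gripper":0,"x":0,"y":0,"z":0,"wx":0,"wy":0,"wz":0},
  ],
)

```text
time: 24.02
tcp_pos: [0.4598, -0.0584, 0.0299]
ee_rot: [0.996, -0.093, -0.002, 0.001]
contact_force: [1.0, 0.6, 0.4]
gripper_width: -0.0
```

Emit:
carry_out(
  steps=[
    {"gripper":0,"x":1,"y":0,"z":0,"wx":0,"wy":0,"wz":0},
    {"gripper":0,"x":0,"y":0,"z":0,"wx":0,"wy":0,"wz":0},
  ],
)

```text
time: 24.18
tcp_pos: [0.4605, -0.0586, 0.0299]
ee_rot: [0.996, -0.093, -0.002, 0.001]
contact_force: [-0.1, 0.1, -0.2]
gripper_width: -0.002
```

```bash
python3 -c "
from h import *
st()"
```

```text
t 24.18 tcp jig [-53.5 -10.5  29.9] F jig [-0.1  0.1 -0.2] yaw-jig -0.3 g -0.0
```

Emit:
carry_out(
  steps=[
    {"gripper":0,"x":1,"y":0,"z":0,"wx":0,"wy":0,"wz":0},
    {"gripper":0,"x":0,"y":0,"z":0,"wx":0,"wy":0,"wz":0},
  ],
)

```text
time: 24.35
tcp_pos: [0.4605, -0.0586, 0.0297]
ee_rot: [0.996, -0.093, -0.003, 0.001]
contact_force: [-2.5, 0.6, 1.5]
gripper_width: 0.003
```

Emit:
carry_out(
  steps=[
    {"gripper":0,"x":1,"y":0,"z":0,"wx":0,"wy":0,"wz":0},
    {"gripper":0,"x":0,"y":0,"z":0,"wx":0,"wy":0,"wz":0},
  ],
)

```text
time: 24.52
tcp_pos: [0.4606, -0.0586, 0.0295]
ee_rot: [0.996, -0.093, -0.004, 0.0]
contact_force: [-6.2, 0.6, 3.4]
gripper_width: -0.0
```

Emit:
carry_out(
  steps=[
    {"gripper":0,"x":1,"y":0,"z":0,"wx":0,"wy":0,"wz":0},
    {"gripper":0,"x":0,"y":0,"z":0,"wx":0,"wy":0,"wz":0},
  ],
)

```text
time: 24.68
tcp_pos: [0.4605, -0.0586, 0.0293]
ee_rot: [0.996, -0.093, -0.005, 0.0]
contact_force: [-8.1, 1.9, 6.7]
gripper_width: -0.001
```

```bash
python3 ov.py o20.png -64
```

```text
t 24.73 tcp jig [-53.5 -10.5  29.3] F jig [-7.6  0.7  5.6] yaw-jig -0.3 g 0.0
```

View pics/o20.png

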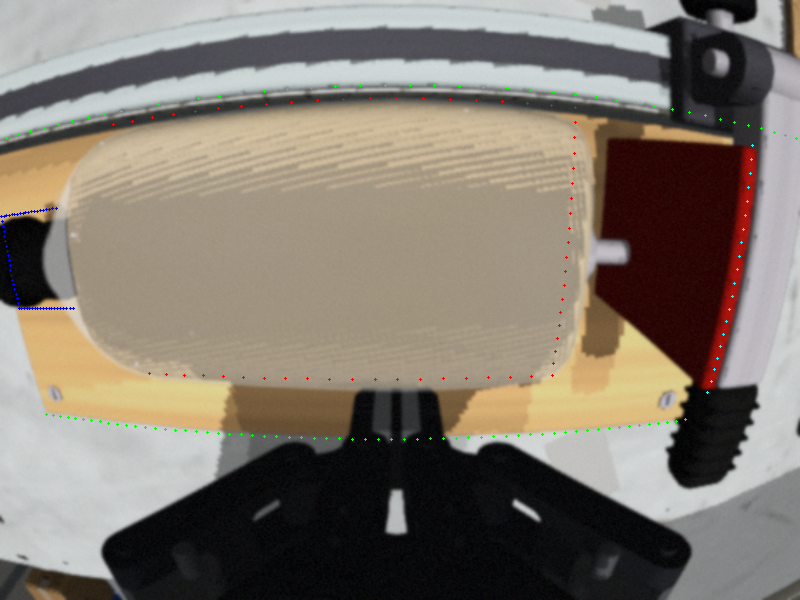

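The side was already flush, with no movement at 8 N. Now back to the cap end.

Emit:
carry_out(
  steps=[
    {"gripper":0,"x":-4,"y":0,"z":0,"wx":0,"wy":0,"wz":0},
    {"gripper":0,"x":-14,"y":0,"z":-3,"wx":0,"wy":0,"wz":0},
    {"gripper":0,"x":-7,"y":0,"z":-20,"wx":0,"wy":0,"wz":0},
    {"gripper":0,"x":0,"y":0,"z":-30,"wx":0,"wy":0,"wz":0},
    {"gripper":0,"x":0,"y":-5,"z":-30,"wx":0,"wy":0,"wz":0},
    {"gripper":0,"x":4,"y":-20,"z":0,"wx":0,"wy":0,"wz":-3},
    {"gripper":0,"x":8,"y":-28,"z":0,"wx":0,"wy":0,"wz":-6},
    {"gripper":0,"x":12,"y":-28,"z":0,"wx":0,"wy":0,"wz":-7},
    {"gripper":0,"x":15,"y":-28,"z":0,"wx":0,"wy":0,"wz":-7},
    {"gripper":0,"x":15,"y":-25,"z":0,"wx":0,"wy":0,"wz":-7},
  ],
)

```text
time: 25.57
tcp_pos: [0.4955, 0.083, 0.1127]
ee_rot: [0.985, 0.171, -0.001, -0.0]
contact_force: [-0.2, -0.7, -0.3]
gripper_width: 0.002
```

Emit:
carry_out(
  steps=[
    {"gripper":0,"x":0,"y":0,"z":0,"wx":0,"wy":0,"wz":-7},
    {"gripper":0,"x":0,"y":0,"z":0,"wx":0,"wy":0,"wz":-7},
    {"gripper":0,"x":0,"y":0,"z":0,"wx":0,"wy":0,"wz":-7},
    {"gripper":0,"x":0,"y":0,"z":0,"wx":0,"wy":0,"wz":-7},
    {"gripper":0,"x":0,"y":0,"z":0,"wx":0,"wy":0,"wz":-7},
    {"gripper":0,"x":0,"y":0,"z":0,"wx":0,"wy":0,"wz":-7},
    {"gripper":0,"x":0,"y":0,"z":0,"wx":0,"wy":0,"wz":-7},
    {"gripper":0,"x":0,"y":0,"z":0,"wx":0,"wy":0,"wz":-7},
    {"gripper":0,"x":0,"y":0,"z":0,"wx":0,"wy":0,"wz":-4},
    {"gripper":0,"x":0,"y":0,"z":0,"wx":0,"wy":0,"wz":0},
  ],
)

```text
time: 26.4
tcp_pos: [0.4945, 0.0811, 0.1125]
ee_rot: [0.769, 0.639, -0.001, -0.001]
contact_force: [0.7, -0.6, 0.4]
gripper_width: -0.002
```

```bash
python3 - <<'E'
from h import *
s=st(); print(np.round(s['joint_pos'],2)); delta((0.8,166,30))
E
```

```text
t 26.4 tcp jig [-45.5 133.  112.5] F jig [ 0.8 -0.5  0.4] yaw-jig 89.9 g -0.0
[-0.46  0.36  0.21  2.08 -0.11  0.72 -0.36]
tool mm [33.1 46.5 82.3]
```

Emit:
carry_out(
  steps=[
    {"gripper":0,"x":10,"y":12,"z":0,"wx":0,"wy":0,"wz":0},
    {"gripper":0,"x":15,"y":20,"z":0,"wx":0,"wy":0,"wz":0},
    {"gripper":0,"x":8,"y":14.5,"z":0,"wx":0,"wy":0,"wz":0},
    {"gripper":0,"x":0,"y":0,"z":14,"wx":0,"wy":0,"wz":0},
    {"gripper":0,"x":0,"y":0,"z":20,"wx":0,"wy":0,"wz":0},
    {"gripper":0,"x":0,"y":0,"z":20,"wx":0,"wy":0,"wz":0},
    {"gripper":0,"x":0,"y":0,"z":18,"wx":0,"wy":0,"wz":0},
    {"gripper":0,"x":0,"y":0,"z":10,"wx":0,"wy":0,"wz":0},
    {"gripper":0,"x":-4,"y":0,"z":0,"wx":0,"wy":0,"wz":0},
    {"gripper":0,"x":-4,"y":0,"z":0,"wx":0,"wy":0,"wz":0},
  ],
)

```text
time: 27.23
tcp_pos: [0.544, 0.0964, 0.0302]
ee_rot: [0.77, 0.638, -0.002, -0.001]
contact_force: [-0.1, -0.3, 0.9]
gripper_width: -0.002
```

Emit:
carry_out(
  steps=[
    {"gripper":0,"x":-3,"y":0,"z":0,"wx":0,"wy":0,"wz":0},
    {"gripper":0,"x":-2,"y":0,"z":0,"wx":0,"wy":0,"wz":0},
    {"gripper":0,"x":0,"y":0,"z":0,"wx":0,"wy":0,"wz":0},
    {"gripper":0,"x":0,"y":0,"z":0,"wx":0,"wy":0,"wz":0},
  ],
)

```text
time: 27.57
tcp_pos: [0.5437, 0.0915, 0.0312]
ee_rot: [0.77, 0.638, -0.001, -0.001]
contact_force: [-0.2, -0.9, 0.4]
gripper_width: -0.003
```

```bash
python3 -c "
from h import *
st()"
```

```text
t 27.57 tcp jig [  1.  152.2  31.2] F jig [-0.  -0.9  0.4] yaw-jig 89.7 g -0.0
```

Emit:
carry_out(
  steps=[
    {"gripper":0,"x":-1,"y":0,"z":0,"wx":0,"wy":0,"wz":0},
    {"gripper":0,"x":-1,"y":0,"z":0,"wx":0,"wy":0,"wz":0},
    {"gripper":0,"x":-1,"y":0,"z":0,"wx":0,"wy":0,"wz":0},
    {"gripper":0,"x":0,"y":0,"z":0,"wx":0,"wy":0,"wz":0},
  ],
)

```text
time: 27.9
tcp_pos: [0.5425, 0.0883, 0.0304]
ee_rot: [0.77, 0.638, -0.002, -0.001]
contact_force: [-0.0, -0.8, -0.1]
gripper_width: -0.002
```

Emit:
carry_out(
  steps=[
    {"gripper":0,"x":-0.7,"y":0,"z":0,"wx":0,"wy":0,"wz":0},
    {"gripper":0,"x":0,"y":0,"z":0,"wx":0,"wy":0,"wz":0},
  ],
)

```text
time: 28.07
tcp_pos: [0.5425, 0.0881, 0.0304]
ee_rot: [0.77, 0.638, -0.002, -0.001]
contact_force: [-0.3, 0.7, 0.3]
gripper_width: 0.002
```

Emit:
carry_out(
  steps=[
    {"gripper":0,"x":-0.7,"y":0,"z":0,"wx":0,"wy":0,"wz":0},
    {"gripper":0,"x":0,"y":0,"z":0,"wx":0,"wy":0,"wz":0},
  ],
)

```text
time: 28.23
tcp_pos: [0.5425, 0.0881, 0.0304]
ee_rot: [0.77, 0.638, -0.002, -0.001]
contact_force: [0.9, 3.2, -1.0]
gripper_width: 0.0
```

Emit:
carry_out(
  steps=[
    {"gripper":0,"x":-0.7,"y":0,"z":0,"wx":0,"wy":0,"wz":0},
    {"gripper":0,"x":0,"y":0,"z":0,"wx":0,"wy":0,"wz":0},
  ],
)

```text
time: 28.4
tcp_pos: [0.5425, 0.088, 0.0304]
ee_rot: [0.77, 0.638, -0.001, -0.001]
contact_force: [1.4, 5.6, -1.8]
gripper_width: 0.002
```

Emit:
carry_out(
  steps=[
    {"gripper":0,"x":-0.7,"y":0,"z":0,"wx":0,"wy":0,"wz":0},
    {"gripper":0,"x":0,"y":0,"z":0,"wx":0,"wy":0,"wz":0},
  ],
)

```text
time: 28.57
tcp_pos: [0.5425, 0.0879, 0.0305]
ee_rot: [0.769, 0.639, -0.001, -0.001]
contact_force: [0.5, 7.3, -2.5]
gripper_width: -0.002
```

Emit:
carry_out(
  steps=[
    {"gripper":0,"x":-0.4,"y":0,"z":0,"wx":0,"wy":0,"wz":0},
    {"gripper":0,"x":0,"y":0,"z":0,"wx":0,"wy":0,"wz":0},
    {"gripper":0,"x":0,"y":0,"z":0,"wx":0,"wy":0,"wz":0},
  ],
)

```text
time: 28.82
tcp_pos: [0.5426, 0.0879, 0.0306]
ee_rot: [0.769, 0.639, -0.001, -0.001]
contact_force: [0.4, 7.0, -1.2]
gripper_width: 0.003
```

```bash
python3 -c "
from h import *
st()"
```

```text
t 28.82 tcp jig [  0.5 148.4  30.6] F jig [-0.9  7.  -1.2] yaw-jig 89.9 g 0.0
```

Emit:
carry_out(
  steps=[
    {"gripper":0,"x":-0.5,"y":0,"z":0,"wx":0,"wy":0,"wz":0},
    {"gripper":0,"x":0,"y":0,"z":0,"wx":0,"wy":0,"wz":0},
    {"gripper":0,"x":0,"y":0,"z":0,"wx":0,"wy":0,"wz":0},
  ],
)

```text
time: 29.07
tcp_pos: [0.5426, 0.0879, 0.0306]
ee_rot: [0.769, 0.639, -0.0, -0.002]
contact_force: [1.4, 7.7, -1.5]
gripper_width: -0.001
```

```bash
python3 pic.py 21; python3 - <<'E'
import cv2
a=cv2.imread('pics/t21.png')[200:285,255:369]; cv2.imwrite('pics/c21.png',cv2.resize(a,None,fx=7,fy=7,interpolation=2))
E
```

```text
t 29.07 tcp jig [  0.6 148.5  30.6] F jig [-0.1  7.8 -1.5] yaw-jig 89.9 g -0.0
```

View pics/c21.png

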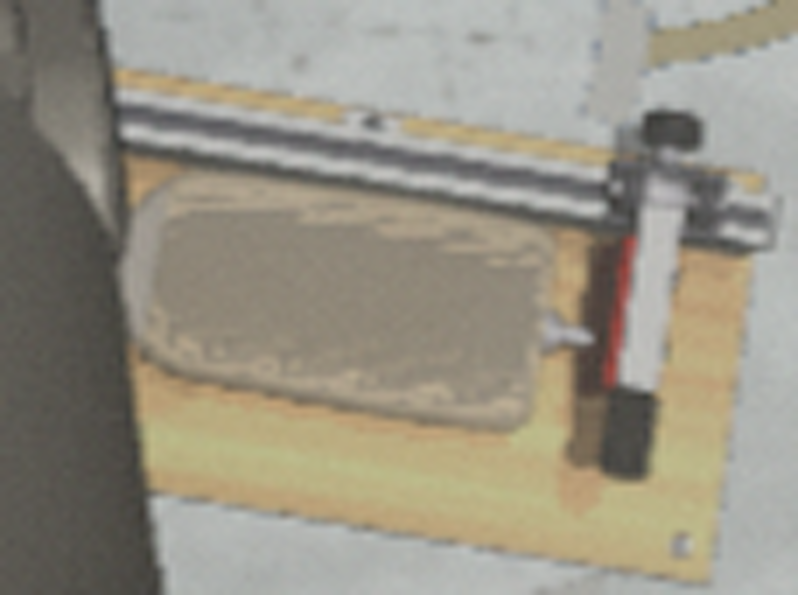

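Emit:
carry_out(
  steps=[
    {"gripper":0,"x":-0.5,"y":0,"z":0,"wx":0,"wy":0,"wz":0},
    {"gripper":0,"x":-0.3,"y":0,"z":0,"wx":0,"wy":0,"wz":0},
    {"gripper":0,"x":0,"y":0,"z":0,"wx":0,"wy":0,"wz":0},
    {"gripper":0,"x":0,"y":0,"z":0,"wx":0,"wy":0,"wz":0},
  ],
)

```text
time: 29.5
tcp_pos: [0.5426, 0.0878, 0.0307]
ee_rot: [0.769, 0.639, -0.0, -0.002]
contact_force: [2.0, 10.0, -1.5]
gripper_width: 0.0
```

```bash
python3 -c "
from h import *
st()"
```

```text
t 29.5 tcp jig [  0.6 148.4  30.7] F jig [ 0.1 10.1 -1.5] yaw-jig 89.9 g 0.0
```

Solid: 10 N and no motion. I'll hold about a second, then back off slowly.

Emit:
carry_out(
  steps=[
    {"gripper":0,"x":0,"y":0,"z":0,"wx":0,"wy":0,"wz":0},
    {"gripper":0,"x":0,"y":0,"z":0,"wx":0,"wy":0,"wz":0},
    {"gripper":0,"x":0,"y":0,"z":0,"wx":0,"wy":0,"wz":0},
    {"gripper":0,"x":0,"y":0,"z":0,"wx":0,"wy":0,"wz":0},
    {"gripper":0,"x":0,"y":0,"z":0,"wx":0,"wy":0,"wz":0},
    {"gripper":0,"x":0,"y":0,"z":0,"wx":0,"wy":0,"wz":0},
    {"gripper":0,"x":0,"y":0,"z":0,"wx":0,"wy":0,"wz":0},
    {"gripper":0,"x":0,"y":0,"z":0,"wx":0,"wy":0,"wz":0},
    {"gripper":0,"x":0,"y":0,"z":0,"wx":0,"wy":0,"wz":0},
    {"gripper":0,"x":0,"y":0,"z":0,"wx":0,"wy":0,"wz":0},
  ],
)

```text
time: 30.33
tcp_pos: [0.5426, 0.0879, 0.0307]
ee_rot: [0.769, 0.639, -0.0, -0.002]
contact_force: [1.9, 9.5, -1.5]
gripper_width: 0.001
```

Emit:
carry_out(
  steps=[
    {"gripper":0,"x":0,"y":0,"z":0,"wx":0,"wy":0,"wz":0},
    {"gripper":0,"x":0,"y":0,"z":0,"wx":0,"wy":0,"wz":0},
  ],
)

```text
time: 30.5
tcp_pos: [0.5426, 0.0879, 0.0307]
ee_rot: [0.769, 0.639, -0.0, -0.002]
contact_force: [1.2, 9.6, -1.6]
gripper_width: -0.001
```

Emit:
carry_out(
  steps=[
    {"gripper":0,"x":1,"y":0,"z":0,"wx":0,"wy":0,"wz":0},
    {"gripper":0,"x":1,"y":0,"z":0,"wx":0,"wy":0,"wz":0},
    {"gripper":0,"x":1.5,"y":0,"z":0,"wx":0,"wy":0,"wz":0},
    {"gripper":0,"x":4,"y":0,"z":0,"wx":0,"wy":0,"wz":0},
    {"gripper":0,"x":10,"y":0,"z":0,"wx":0,"wy":0,"wz":0},
    {"gripper":0,"x":15,"y":0,"z":0,"wx":0,"wy":0,"wz":0},
    {"gripper":0,"x":5,"y":0,"z":-25,"wx":0,"wy":0,"wz":0},
    {"gripper":0,"x":0,"y":0,"z":-35,"wx":0,"wy":0,"wz":0},
    {"gripper":0,"x":0,"y":0,"z":-25,"wx":0,"wy":0,"wz":0},
    {"gripper":0,"x":0,"y":0,"z":-10,"wx":0,"wy":0,"wz":0},
  ],
)

```text
time: 31.33
tcp_pos: [0.5513, 0.1229, 0.1289]
ee_rot: [0.77, 0.638, 0.001, -0.0]
contact_force: [0.5, -0.0, 1.1]
gripper_width: -0.001
```

Emit:
carry_out(
  steps=[
    {"gripper":0,"x":-20,"y":-15,"z":0,"wx":0,"wy":0,"wz":0},
    {"gripper":0,"x":-30,"y":-20,"z":0,"wx":0,"wy":0,"wz":6},
    {"gripper":0,"x":-30,"y":-15,"z":0,"wx":0,"wy":0,"wz":7},
    {"gripper":0,"x":-30,"y":-5,"z":0,"wx":0,"wy":0,"wz":7},
    {"gripper":0,"x":-30,"y":0,"z":0,"wx":0,"wy":0,"wz":7},
    {"gripper":0,"x":-25,"y":0,"z":0,"wx":0,"wy":0,"wz":7},
    {"gripper":0,"x":0,"y":10,"z":0,"wx":0,"wy":0,"wz":7},
    {"gripper":0,"x":0,"y":0,"z":0,"wx":0,"wy":0,"wz":7},
    {"gripper":0,"x":0,"y":0,"z":0,"wx":0,"wy":0,"wz":7},
    {"gripper":0,"x":0,"y":0,"z":0,"wx":0,"wy":0,"wz":7},
  ],
)

```text
time: 32.17
tcp_pos: [0.4424, -0.0236, 0.1257]
ee_rot: [0.989, 0.147, -0.002, 0.0]
contact_force: [1.9, 0.6, 0.1]
gripper_width: 0.006
```

```bash
python3 ov.py o22.png -64.5; python3 pic.py 22
```

```text
t 32.22 tcp jig [-77.8  20.8 125.6] F jig [-0.   1.   0.3] yaw-jig 27.0 g 0.0
t 32.22 tcp jig [-77.8  20.8 125.6] F jig [-0.   1.   0.3] yaw-jig 27.0 g 0.0
```

View pics/o22.png

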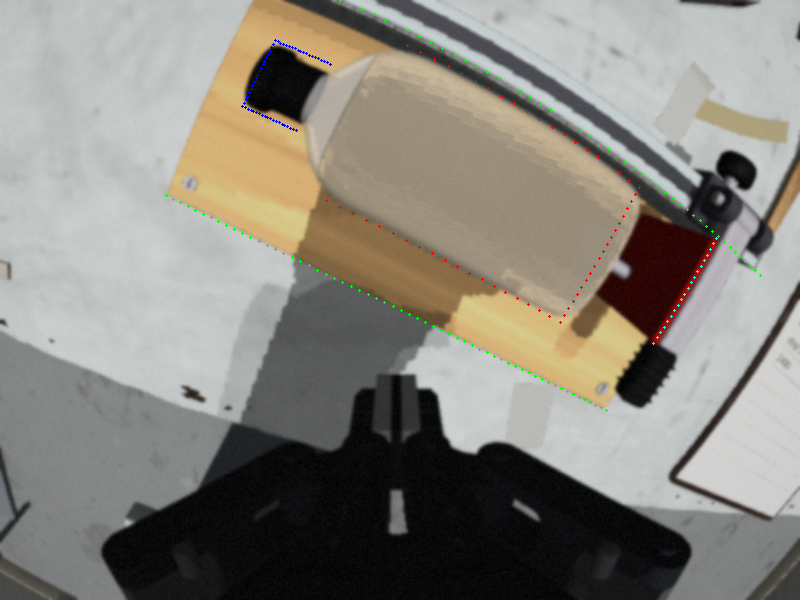

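View pics/c22.png

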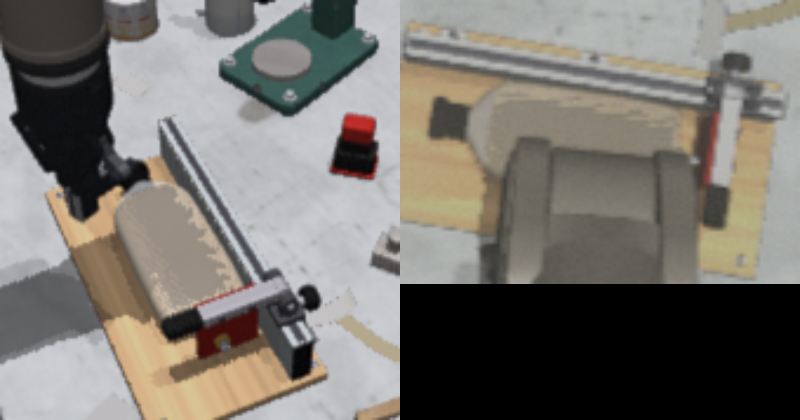

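```bash
python3 -c "
from workcell import *
print(hand_in())"
```

```text
the job is handed in; nothing more can be done
None
```

The stop is down and the bottle is seated against the fence and the screw head. I handed the job in at about 32 s of the 72 s allowed.

- **Stop:** I flipped it from about 1.93 rad down to its rest with closed fingers. I felt the rest at about 93 mm tip height, with about 20 N straight down at the end.
- **Side flush:** I pushed the bottle's side to the fence until it stopped moving at 11 N. I then slid it along from the cap end. One top picture suggested it might be about 1° off the fence, so I pressed the side again near the base. It did not move at about 8 N, so it was already flush.
- **Base seated:** I pushed the cap end in small steps. The force rose from 0 to 10 N with less than 0.5 mm of movement, where it had been sliding at 1 to 2 N in slow steps. I held 9.5 to 10 N for just over a second, then backed off.

**Last checks:**
- In the final wrist picture the bottle lies along the fence, with its base covering the screw head and the blade down. The stop has not visibly moved along the fence.
- The arm was clear of everything when I handed in.
- I did not run the recogniser again on the roll, stamp and brush. The arm stayed clear of them.
- The push was measured at the wrist. The stop felt that less the bottle's friction, so between about 5 and 9 N. I could not measure it directly.

While turning the tool, joint 7 briefly reached -2.95, close to its -2.96 limit. I turned back the other way and it did not pass the limit in any reading.

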